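# Close up and fill the vial tray, stack the emptied one

## Task

Make up one full tray of vials: the tray held in the bench clips has two vials standing spread out in its trough, so slide them together along the trough to make room, and stand in it, in one upright row of four, the vial from the loose part-used tray and the vial lying on the bench. Stack the emptied loose tray on the pile of empty trays, foot fully down inside the rim of the top tray, and leave the pile square. The vials are glass: do not drop them or knock the standing ones over, and leave the tube rack, the tape and the saline bottle where they stand.

Things in the scene. Friction and masses are not known exactly. Their poses are not given: they have to be found in the camera images.
- dock_tray: the tray to be filled, fixed to the bench: a 174 x 60 x 2 mm dark steel plate with a spring clip (16 mm high) at either end that holds a white tray, of the same make as spare_tray, so the tray's underside is 2 mm and its rim 31 mm above the bench. It cannot be pushed away. Origin: centre of the underside of the plate, z up, x along the trough. Four 30 mm vials fill the 128 mm trough with 8 mm to spare.
- dock_floor (a point): point in the middle of dock_tray's trough floor, 11 mm above the bench; same axes as dock_tray. The inner end faces of the trough lie at x = +64 and -64 mm and the inner side faces at y = +18 and -18 mm from it; the rim is 20 mm above it.
- spare_tray: loose part-used tray on the bench, one vial (vial_c) in it. White plastic, 136 (x) x 44 (y) x 29 mm high, about 80 g; one undivided trough along x, inside 128 x 36 x 20 mm deep, its floor 9 mm up. Below the body a plain stacking foot, 124 x 32 x 6 mm, drops inside the rim of a like tray (2 mm play all round, either way round). Origin: centre of the foot's underside, z up.
- pile_top: upper one of two empty trays nested on the bench, to be stacked on; its rim is 52 mm above the bench, and a tray nested on it has its own underside 23 mm above pile_top's origin and 46 mm above the bench. Same make, origin and axes as spare_tray.
- pile_bottom: the lower tray of that pile, loose on the bench; same make, origin and axes as spare_tray.
- vial_a: amber glass vial, 75 mm tall, 35 to 75 g: body 30 mm in diameter up to 52 mm from its base (heel rounded by 2 mm), 17.6 mm neck, 20 mm metal cap. Origin: centre of the base; z along the axis to the cap. Stands in dock_tray's trough, on the -x side of its middle, apart from the end of the trough and from vial_b: none of the three gaps will take a vial until the row is closed up. It slides easily in the trough (under 1 N).
- vial_b: amber glass vial, 75 mm tall, 35 to 75 g: body 30 mm in diameter up to 52 mm from its base (heel rounded by 2 mm), 17.6 mm neck, 20 mm metal cap. Origin: centre of the base; z along the axis to the cap. Stands in dock_tray's trough, on the +x side of the middle. Slides with under 1 N.
- vial_c: amber glass vial, 75 mm tall, 35 to 75 g: body 30 mm in diameter up to 52 mm from its base (heel rounded by 2 mm), 17.6 mm neck, 20 mm metal cap. Origin: centre of the base; z along the axis to the cap. Stands anywhere along the trough of spare_tray.
- vial_lying: amber glass vial, 75 mm tall, 35 to 75 g: body 30 mm in diameter up to 52 mm from its base (heel rounded by 2 mm), 17.6 mm neck, 20 mm metal cap. Origin: centre of the base; z along the axis to the cap. Lies on its side on the bench, its axis level and 15 mm above the bench, cap pointing roughly to the robot's left and a little back; free ground around it on which it can be stood up. It can roll if it is knocked.
- tube_rack: bystander: white rack of capped blood tubes, 210 x 70 x 92 mm. Origin: centre of its underside.
- tape_dispenser: bystander: block of three tape rolls in blue holders, 74 x 92 x 58 mm. Origin: centre of its underside.
- saline_bottle: bystander: squat clear plastic bottle, 50 x 84 mm, 130 mm tall. Origin: centre of its underside.
Not all that is in view belongs to the job. Leave any green look-alike of the vial_lying alone.

How it is judged:
By the outcome, as a careful person would: the job done as asked, in the order asked, and still so for the second after the job is handed in, with the robot touching nothing.
It also fails if it takes over 72 s, if anything falls off the work surface, if the arm or the gripper's body presses on something with over 40 N, if the wrist force passes 120 N, or if a joint passes its speed limit or range.

## Robot

A 6-joint arm with a two-finger parallel gripper is mounted at the origin on the work surface. World frame = base frame: x ahead of the robot, y to its left, z up, the work surface at z = 0. Lengths are in m, angles in rad, forces in N, time in s.
With the tool pointing down it reaches from about 0.375 to 0.9 m from the base axis. Payload 3.1 kg.
Tool frame: the origin (TCP) lies midway between the tips of the shut fingers; the grasp point (between the pads) lies 19 mm behind it; z points along the fingers, y is the direction in which the jaws open and shut (so a half turn about z gives the same grasp; the last joint's range is limited). The gripper opens to 85 mm and grips with 20 to 120 N. Pads are 22 mm wide; open, the fingers measure 114 mm over their backs; the gripper's body (76 mm by 85 mm) begins 54 mm behind the grasp point. The pads swing forward as they close: fully open they stand 13 mm farther back than shut.
Start: joints at [-1.526, 0.527, 1.433, -0, 1.181, -0.178], TCP at [0.138, -0.61, 0.231] pointing down, gripper open.
Joint ranges: [-3.08, 3.08], [-0.75, 2.2], [0.22, 2.44], [-1.43, 4.57], [0, 2.65], [-2.85, 2.85]. Speed limits (rad/s): [2.79, 2.79, 3.14, 3.14, 3.14, 3.14].

## Interface

Orientations are given as a unit quaternion [x, y, z, w].
In Python, from station import manip gives the robot as it stands.
- The arm moves only by the tool servo_tool, never from a script. Its argument "motion" is a list of rows, each a list of 7 numbers: the shift along the tool's x, y, z in mm, then the turn, a rotation vector about the tool's x, y, z in rad, then the opening, from -1 (shut) to 1 (fully open), so that 0 is half open. In form: [[x, y, z, rx, ry, rz, hand], ...]. A call has 1 to 12 rows; each row shifts and turns the pose as measured when the row begins, along the tool's axes as they then stand; what a row does not reach is not made up. A row lasts 1/12 s, in which the tool goes at most 41.7 mm and 7.16 degrees, less where a joint would pass 70% of its speed; a pose out of reach is approached as far as the arm can. A call with a gripper value outside its range is refused whole. The fingers move at their own pace and stop on an object; "grip_force" is the grip in N (left out, the last holds). Time passes only in rows, so rows that do not move let the fingers close. It gives the time, the measured TCP pose, the force and the opening at its end, in the units of the state.
- manip.sense(): the state, without advancing time (a new reading comes with each control period).
- manip.snapshot(name): name is "scene" or "top"; returns a dict with "frame" (384x512x3 uint8, red, green, blue), "mtx" (3x3 intrinsics, pixels), "world_from_camera" (4x4, takes a point from camera to world coordinates). Camera axes: x right, y up, looking along -z (the intrinsics and any distortion apply to the point x, -y, -z); pixel columns grow to the right and rows downward; lengths in m; the calibration is good to about 2 mm. A picture is of the moment at which its call begins. There is no depth.
- manip.sign_off(): hands the job in, once; it reports no verdict.
The state is a dict: "t": time; "q": joint angles; "qd": joint speeds; "tau": joint torques, N m; "tcp_pos": TCP position; "tool_rot": TCP orientation; "force": force on the tool from outside, world axes, zero at the start; "ft_torque": the same for the moment, N m; "finger_gap": opening from 0.0 (shut) to 1.0 (fully open).
Only numpy, scipy, OpenCV 4.12 (cv2) and the standard library are available. Lean on these libraries where they do the work, as an engineer would, in place of code of your own. Each camera call takes 0.05 s, during which the arm holds its last target.

## Working session

There is one attempt and no reset: what is moved stays moved. The work goes in short steps, Python scripts to look and compute and a tool call to move; the robot and the scene stay as the last step left them, time stands still between calls to the robot, and variables do not carry over. Pictures are saved under pics/ and viewed, and the job is handed in when it is done.

Besides the shell and the picture viewer there is one more tool, called as name(argument=value, ...) on one line, values as JSON. servo_tool: Moves the arm, as the interface text tells. Its arguments: {"type":"object","properties":{"motion":{"type":"array"},"grip_force":{"type":"number"}},"required":["motion"]}

```bash
ls; mkdir -p pics; python3 - <<'E'
from station import manip
import cv2,json
print(manip.sense())
for n in ["scene","top"]:
    s=manip.snapshot(n)
    cv2.imwrite(f"pics/{n}0.png",cv2.cvtColor(s["frame"],cv2.COLOR_RGB2BGR))
    print(n,s["mtx"].tolist(),s["world_from_camera"].tolist(),[k for k in s])
E
```

```text
pics
{'t': 0.0, 'q': array([-1.52648413e+00,  5.28445706e-01,  1.43393421e+00, -1.34865848e-06,
        1.18138851e+00, -1.78492808e-01]), 'qd': array([ 0.00034559, -0.00020598, -0.00087901, -0.0015796 ,  0.00091977,
        0.00030893]), 'tau': array([-1.70086911e-03, -4.42354524e+01, -1.78026956e+01, -2.67204405e-04,
        8.50843498e-03, -1.19983733e-05]), 'tcp_pos': array([ 0.13810377, -0.60880313,  0.23033604]), 'tool_rot': array([ 9.93800540e-01,  1.11172407e-01,  7.23097450e-05, -1.08548105e-03]), 'force': array([ 0.42372665, -0.76057541,  0.26642342]), 'ft_torque': array([ 0.0319599 ,  0.01688368, -0.04225415]), 'finger_gap': 0.9965652138798762}
scene [[356.2635435641167, 0.0, 257.22376177922143], [0.0, 356.2635435641167, 185.89354112398104], [0.0, 0.0, 1.0]] [[-0.8212685345671923, -0.32237049531428763, 0.47073905497704077, 1.0884857087349493], [0.5705416040622987, -0.46328275768881566, 0.6781234138873731, 0.5942191575543605], [-0.0005216932774977369, 0.8254976379003559, 0.5644053309963125, 0.5784312655041541], [0.0, 0.0, 0.0, 1.0]] ['frame', 'mtx', 'world_from_camera']
top [[419.5351350920961, 0.0, 254.78400378230222], [0.0, 419.5351350920961, 184.81903912915737], [0.0, 0.0, 1.0]] [[0.0036948967142464194, 0.9981005488634518, -0.06149505749853072, 0.566494368329928], [-0.9999400291906223, 0.003053715756916305, -0.010517264013686096, -0.059093444515741785], [-0.010309498558546177, 0.061530229794406845, 0.9980519751300125, 1.0950127978467785], [0.0, 0.0, 0.0, 1.0]] ['frame', 'mtx', 'world_from_camera']
```

View pics/scene0.png

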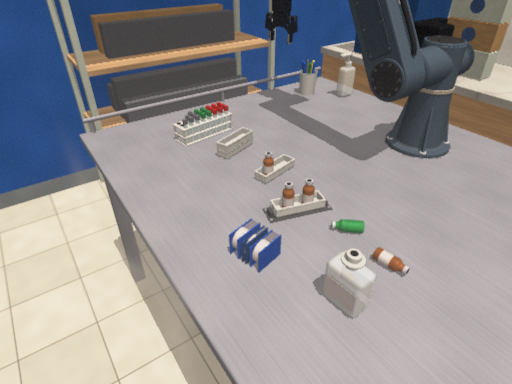

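View pics/top0.png

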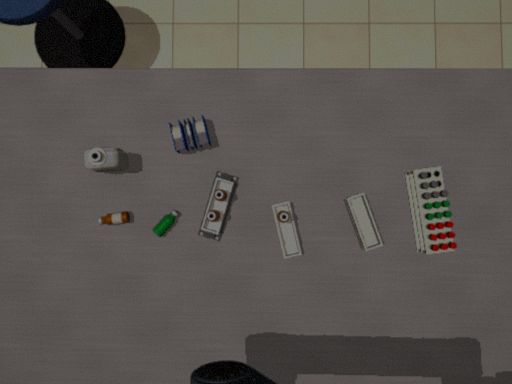

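Top view: lying amber vial at (115,218), green look-alike at (165,223); dock (218,206) with vials at (213,215) and (220,195); spare tray (287,229) with vial at (284,216); pile (364,221); rack (432,210), tape (190,134), saline (103,159).

```bash
cat > h.py <<'E'
from station import manip
import cv2,numpy as np
def snap(n):
    return manip.snapshot(n)
def ray(s,u,v,z):
    K=s["mtx"];T=s["world_from_camera"]
    d=np.array([(u-K[0,2])/K[0,0],-(v-K[1,2])/K[1,1],-1.0])
    d=T[:3,:3]@d;o=T[:3,3]
    return o+d*(z-o[2])/d[2]
def proj(s,p):
    K=s["mtx"];T=s["world_from_camera"]
    c=T[:3,:3].T@(np.array(p)-T[:3,3])
    return np.array([K[0,2]+K[0,0]*c[0]/-c[2],K[1,2]-K[1,1]*c[1]/-c[2]])
def crop(s,u0,v0,u1,v1,k,name,gain=1.6,marks=()):
    im=cv2.cvtColor(s["frame"],cv2.COLOR_RGB2BGR)[v0:v1,u0:u1]
    im=cv2.resize(im,None,fx=k,fy=k,interpolation=cv2.INTER_CUBIC)
    im=np.clip(im*gain,0,255).astype(np.uint8)
    for p in marks:
        q=proj(s,p); cv2.circle(im,(int((q[0]+.5-u0)*k),int((q[1]+.5-v0)*k)),2,(255,0,255),-1)
    for u in range((u0+9)//10*10,u1,10):
        cv2.line(im,((u-u0)*k,0),((u-u0)*k,6),(0,255,255),1); 
        if u%20==0: cv2.putText(im,str(u),((u-u0)*k,16),0,.35,(0,255,255),1)
    for v in range((v0+9)//10*10,v1,10):
        cv2.line(im,(0,(v-v0)*k),(6,(v-v0)*k),(0,255,255),1); cv2.putText(im,str(v),(8,(v-v0)*k+4),0,.35,(0,255,255),1)
    cv2.imwrite("pics/"+name,im)
E
python3 - <<'E'
from h import *
s=snap("top"); np.save("/tmp/x.npy",s["frame"])
crop(s,90,160,250,250,5,"c1.png",2.2)
crop(s,260,180,395,265,5,"c2.png",2.2)
s=snap("scene")
crop(s,215,110,345,225,6,"c3.png",1.2)
crop(s,320,200,430,290,7,"c4.png",1.2)
E
```

```text
(no output)
```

View pics/c1.png

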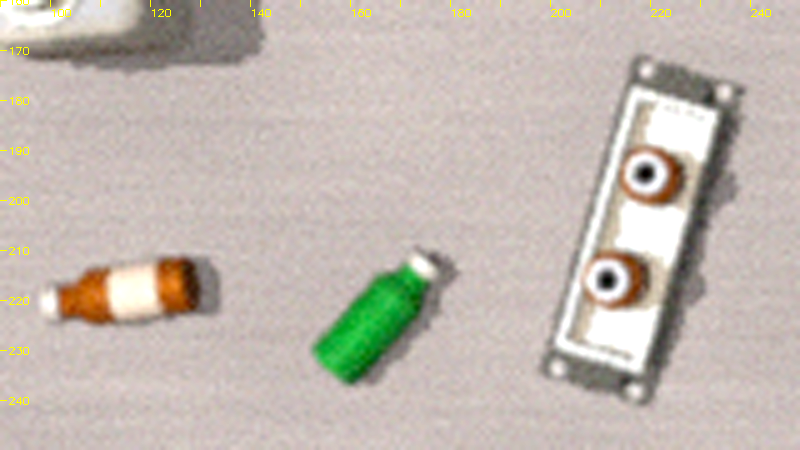

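View pics/c2.png

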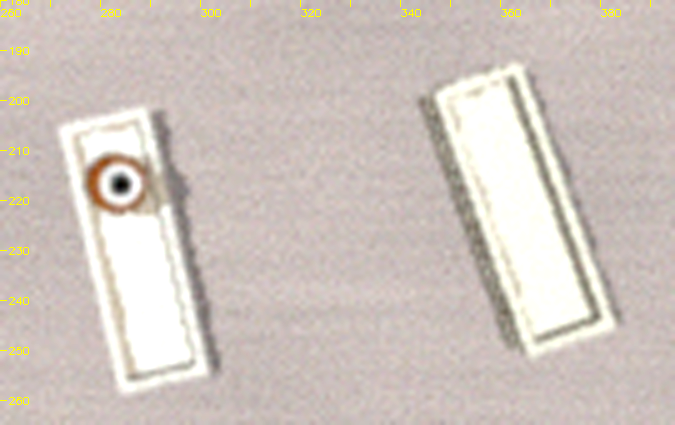

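View pics/c3.png

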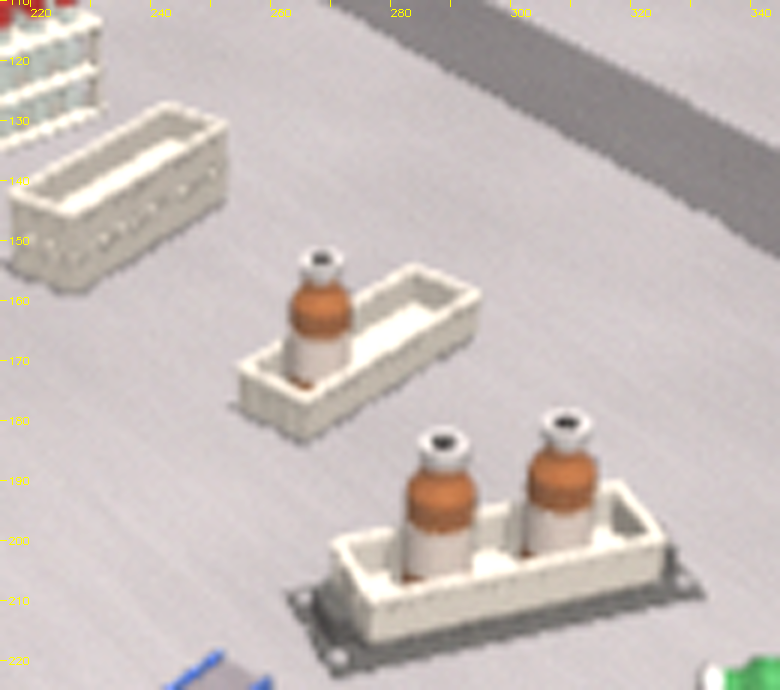

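View pics/c4.png

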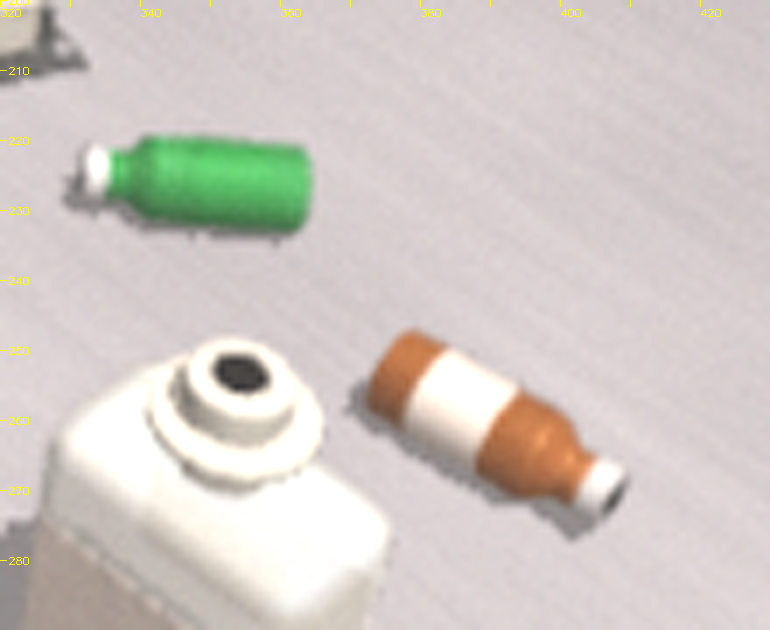

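```bash
python3 - <<'E'
from h import *
t=snap("top");c=snap("scene")
def P(s,k,u0,v0,pts,z): return np.array([ray(s,u0+x/k-.5,v0+y/k-.5,z) for x,y in pts])
def tri(pt,ps):
    def st(s,p):
        T=s["world_from_camera"];a=T[:3,3];b=ray(s,*p,0);d=(b-a)/np.linalg.norm(b-a);return a,d
    a,d=st(t,pt);b,e=st(c,ps)
    x=np.linalg.lstsq(np.stack([d,-e],1),b-a,rcond=None)[0]
    return a+d*x[0],b+e*x[1]
for n,k,u0,v0,pts,z in [("dock",5,90,160,[(632,88),(722,108),(640,372),(553,345)],.031),("spare",5,260,180,[(58,128),(148,106),(213,373),(124,393)],.029),("pile",5,260,180,[(434,92),(521,65),(617,324),(531,356)],.052)]:
    w=P(t,k,u0,v0,pts,z)
    m=w.mean(0);sd=np.linalg.norm(np.diff(np.vstack([w,w[:1]]),axis=0),axis=1)
    ax=w[0]+w[1]-w[2]-w[3]
    print(n,m.round(4),sd.round(4),"ang",np.degrees(np.arctan2(ax[1],ax[0])).round(2))
for n,a,b,z in [("dfar",(218.5,194.1),(288.5,183.2),.086),("dnear",(210.9,215.5),(309,180),.086),("c",(283.5,216.3),(268,152.8),.084)]:
    print(n,ray(t,*a,z).round(4),ray(c,*b,z).round(4),[x.round(4) for x in tri(a,b)])
w=P(t,5,90,160,[(197,284),(40,302)],.015);print("lying",w.round(4),np.linalg.norm(w[0]-w[1]))
w=P(c,7,320,200,[(395,370),(605,487)],.015);print("lying sc",w.round(4),np.linalg.norm(w[0]-w[1]))
E
```

```text
dock [0.5803 0.0481 0.031 ] [0.047  0.1398 0.0461 0.1361] ang -16.7
spare [ 0.5196 -0.1288  0.029 ] [0.047  0.1381 0.0459 0.1373] ang 13.85
pile [ 0.5414 -0.3198  0.052 ] [0.0453 0.1354 0.0453 0.1378] ang 19.67
dfar [0.606  0.0389 0.086 ] [0.6075 0.0371 0.086 ] [array([0.606 , 0.0388, 0.0863]), array([0.6077, 0.0374, 0.0863])]
dnear [0.5545 0.0567 0.086 ] [0.5562 0.0553 0.086 ] [array([0.5545, 0.0566, 0.0861]), array([0.5561, 0.0552, 0.086 ])]
c [ 0.5532 -0.1177  0.084 ] [ 0.5558 -0.1193  0.084 ] [array([ 0.5532, -0.1177,  0.0838]), array([ 0.5556, -0.1195,  0.0839])]
lying [[0.5508 0.2762 0.015 ]
 [0.5413 0.3571 0.015 ]] 0.08149839170643212
lying sc [[0.552  0.2793 0.015 ]
 [0.5393 0.3474 0.015 ]] 0.06921321771990499
```

```bash
cat >> h.py <<'E'
from scipy.spatial.transform import Rotation as Ro
def rotm(yaw,tilt=0):
    # tool down, tool x at yaw(deg); tilt(deg): z_tool leans towards +tool x
    x=np.array([np.cos(np.radians(yaw)),np.sin(np.radians(yaw)),0]);z=np.array([0,0,-1.]);y=np.cross(z,x)
    return Ro.from_matrix(np.stack([x,y,z],1))*Ro.from_euler('y',tilt,degrees=True)
def go(p,yaw,tilt=0,st=None):
    st=st or manip.sense();R=Ro.from_quat(st["tool_rot"]);T=rotm(yaw,tilt)
    d=np.array(p)-st["tcp_pos"]
    print("tcp",st["tcp_pos"].round(4),"t",round(st["t"],2),"yaw",np.degrees(np.arctan2(*R.apply([1,0,0])[1::-1])).round(1),"gap",round(st["finger_gap"],3),"F",st["force"].round(1))
    print(" shift now",(R.inv().apply(d)*1000).round(1)," rot",(R.inv()*T).as_rotvec().round(4)," shift after rot",(T.inv().apply(d)*1000).round(1))
E
python3 - <<'E'
from h import *
c=manip.snapshot("scene")
for n,pts,z in [("dock",[(333,542),(612,482),(668,535),(375,603)],.031),("spare",[(240,365),(415,266),(482,292),(305,403)],.029),("pile",[(10,188),(168,102),(230,122),(70,215)],.052)]:
    w=np.array([ray(c,215+x/6-.5,110+y/6-.5,z) for x,y in pts])
    m=w.mean(0);sd=np.linalg.norm(np.diff(np.vstack([w,w[:1]]),axis=0),axis=1)
    ax=-w[0]+w[1]+w[2]-w[3]
    print(n,m.round(4),sd.round(4),"ang",np.degrees(np.arctan2(ax[1],ax[0])).round(2))
go([.607,.038,.2],-16.7)
E
```

```text
dock [0.5813 0.0468 0.031 ] [0.1336 0.044  0.1369 0.0452] ang 165.09
spare [ 0.5211 -0.1292  0.029 ] [0.134  0.0426 0.1402 0.046 ] ang -166.97
pile [ 0.5411 -0.3236  0.052 ] [0.1348 0.0448 0.1392 0.0461] ang -161.44
tcp [ 0.1381 -0.6094  0.2311] t 0.35 yaw 12.8 gap 1.005 F [-0.4 -0.2 -0.8]
 shift now [ 600.3 -527.7   31.4]  rot [-0.0006  0.      0.5143]  shift after rot [ 263.1 -754.8   31.1]
```

servo_tool(motion=[[0,0,0,0,0,0.104,0.3],[0,0,0,0,0,0.104,0.3],[0,0,0,0,0,0.104,0.3],[0,0,0,0,0,0.104,0.3],[0,0,0,0,0,0.098,0.3],[12,-34,1,0,0,0,0.3],[13,-37,1,0,0,0,0.3],[13,-37,1,0,0,0,0.3],[13,-37,1,0,0,0,0.3],[13,-37,1,0,0,0,0.3],[13,-37,1,0,0,0,0.3],[13,-37,1,0,0,0,0.3]])

```text
t: 1.35
tcp_pos: [0.3043, -0.3968, 0.2223]
tool_rot: [0.986, -0.166, 0.001, 0.005]
force: [0.4, -0.4, -0.1]
finger_gap: 0.653
```

servo_tool(motion=[[13,-37,2,0,0,0,0.3],[13,-37,2,0,0,0,0.3],[13,-37,2,0,0,0,0.3],[13,-37,2,0,0,0,0.3],[13,-37,2,0,0,0,0.3],[13,-37,2,0,0,0,0.3],[13,-37,2,0,0,0,0.3],[13,-37,2,0,0,0,0.3],[13,-37,2,0,0,0,0.3],[13,-37,2,0,0,0,0.3],[13,-37,2,0,0,0,0.3]])

```text
t: 2.27
tcp_pos: [0.5843, -0.0412, 0.1983]
tool_rot: [0.986, -0.167, 0.004, 0.007]
force: [0.6, -0.1, 0.9]
finger_gap: 0.65
```

```bash
python3 -c "
from h import *
go([.607,.038,.036],-16.3)"
```

```text
tcp [ 0.5843 -0.0412  0.1983] t 2.27 yaw -19.2 gap 0.65 F [ 0.6 -0.1  0.9]
 shift now [ -6.4 -84.4 161.2]  rot [ 0.0135 -0.0104 -0.0502]  shift after rot [ -0.5 -82.4 162.3]
```

servo_tool(motion=[[-2,-30,0,0.013,-0.01,-0.05,0.3],[0,-30,10,0,0,0,0.3],[0,-22,20,0,0,0,0.3],[0,0,0,0,0,0,0.3],[0,0,0,0,0,0,0.3]])

```text
t: 2.68
tcp_pos: [0.6147, 0.0497, 0.1675]
tool_rot: [0.991, -0.135, 0.005, -0.001]
force: [-0.5, 0.3, -0.8]
finger_gap: 0.649
```

```bash
python3 -c "
from h import *
go([.607,.038,.036],-16.3)
s=snap('scene');crop(s,215,60,345,225,5,'d1.png',1.2)
s=snap('top');crop(s,160,140,270,250,6,'d2.png',2)
"
```

```text
tcp [0.6147 0.0497 0.1675] t 2.68 yaw -15.6 gap 0.649 F [-0.5  0.3 -0.8]
 shift now [ -5.4  13.8 131.4]  rot [-0.0033 -0.0087  0.0129]  shift after rot [ -4.1  13.4 131.5]
```

View pics/d1.png

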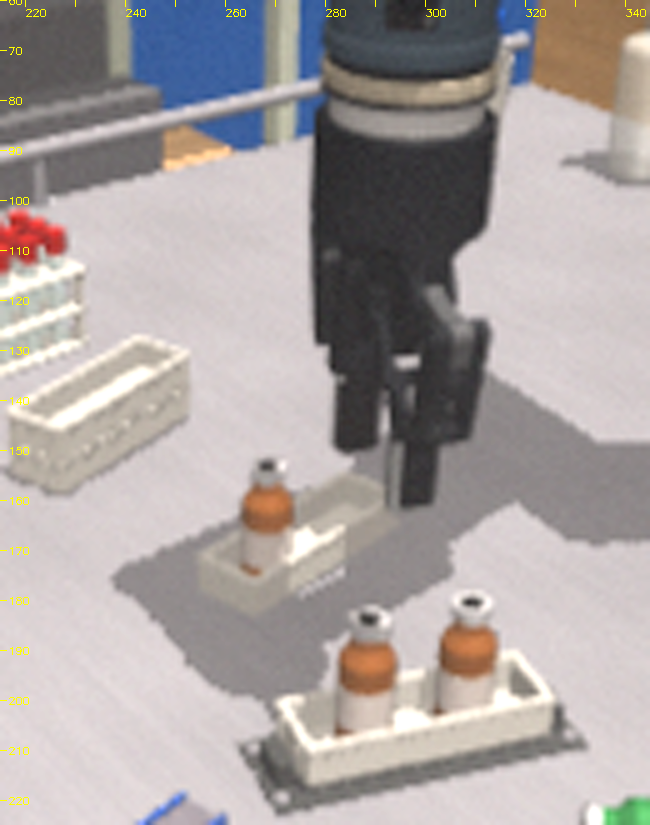

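servo_tool(motion=[[-4,13,15,-0.003,-0.008,0.013,0.3],[0,0,20,0,0,0,0.3],[0,0,20,0,0,0,0.3],[0,0,15,0,0,0,0.3],[0,0,5,0,0,0,0.3],[0,0,0,0,0,0,0.3]])

```text
t: 3.28
tcp_pos: [0.6099, 0.0269, 0.0971]
tool_rot: [0.989, -0.148, 0.006, 0.001]
force: [0.6, -0.2, 0.1]
finger_gap: 0.658
```

```bash
python3 -c "
from h import *
go([.607,.038,.036],-16.3)
s=snap('scene');crop(s,245,100,355,225,6,'d3.png',1.2,[manip.sense()['tcp_pos']])
"
```

```text
tcp [0.6099 0.0269 0.0971] t 3.28 yaw -17.0 gap 0.658 F [ 0.6 -0.2  0.1]
 shift now [-6.7 -9.7 61. ]  rot [ 0.0001 -0.012  -0.013 ]  shift after rot [-5.9 -9.8 61.1]
```

View pics/d3.png

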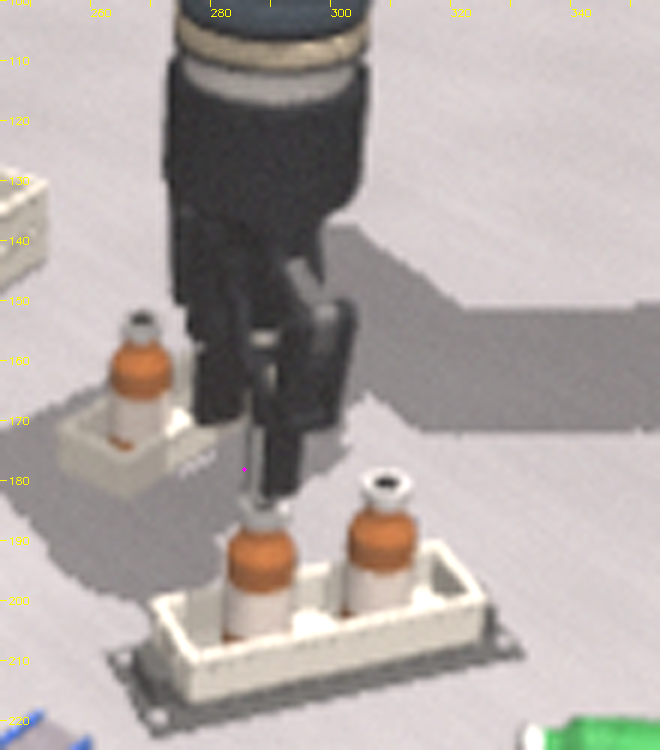

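servo_tool(motion=[[-3,-4,0,0,-0.006,-0.006,0.3],[-2,-3,0,0,0,0,0.3],[0,0,0,0,0,0,0.3],[0,0,0,0,0,0,0.3]])

```text
t: 3.67
tcp_pos: [0.6095, 0.0341, 0.1018]
tool_rot: [0.989, -0.146, 0.006, 0.0]
force: [-0.3, -0.4, 0.8]
finger_gap: 0.645
```

```bash
python3 -c "
from h import *
go([.607,.038,.036],-16.3)
go([.607,.038,.036],-16.3)
"
```

```text
tcp [0.6095 0.0341 0.1018] t 3.67 yaw -16.8 gap 0.645 F [-0.3 -0.4  0.8]
 shift now [-4.4 -3.  65.8]  rot [-0.0009 -0.013  -0.0085]  shift after rot [-3.5 -3.1 65.8]
tcp [0.6095 0.0341 0.1018] t 3.67 yaw -16.8 gap 0.645 F [-0.3 -0.4  0.8]
 shift now [-4.4 -3.  65.8]  rot [-0.0009 -0.013  -0.0085]  shift after rot [-3.5 -3.1 65.8]
```

servo_tool(motion=[[-2,-1,12,0,-0.006,-0.004,0.3],[-1,-1,15,0,-0.004,0,0.3],[-1,-1,15,0,0,0,0.3],[0,0,12,0,0,0,0.3],[0,0,0,0,0,0,0.3],[0,0,0,0,0,0,0.3]])

```text
t: 4.17
tcp_pos: [0.6086, 0.0395, 0.046]
tool_rot: [0.99, -0.142, 0.004, -0.0]
force: [-0.7, -0.4, 1.2]
finger_gap: 0.647
```

```bash
python3 -c "
from h import *
go([.607,.038,.036],-16.3)
"
```

```text
tcp [0.6086 0.0395 0.046 ] t 4.17 yaw -16.4 gap 0.647 F [-0.7 -0.4  1.2]
 shift now [-1.2  1.9 10. ]  rot [-0.0019 -0.0074 -0.0012]  shift after rot [-1.1  1.9 10. ]
```

servo_tool(motion=[[-1,1,5,0,-0.004,0,0.3],[0,0,4,0,-0.003,0,0.3],[0,0,0,0,0,0,0.3],[0,0,0,0,0,0,-1],[0,0,0,0,0,0,-1],[0,0,0,0,0,0,-1],[0,0,0,0,0,0,-1]], grip_force=20)

```text
t: 4.75
tcp_pos: [0.6087, 0.0385, 0.0377]
tool_rot: [0.99, -0.142, 0.001, -0.001]
force: [0.2, -0.4, -0.5]
finger_gap: 0.344
```

```bash
python3 -c "
from h import *
go([.607,.038,.036],-16.3)
s=snap('scene');crop(s,245,100,355,225,6,'d4.png',1.2,[manip.sense()['tcp_pos']])
"
```

```text
tcp [0.6087 0.0385 0.0377] t 4.75 yaw -16.4 gap 0.344 F [ 0.2 -0.4 -0.5]
 shift now [-1.5  0.9  1.7]  rot [-0.0024 -0.0027 -0.0011]  shift after rot [-1.5  0.9  1.7]
```

View pics/d4.png

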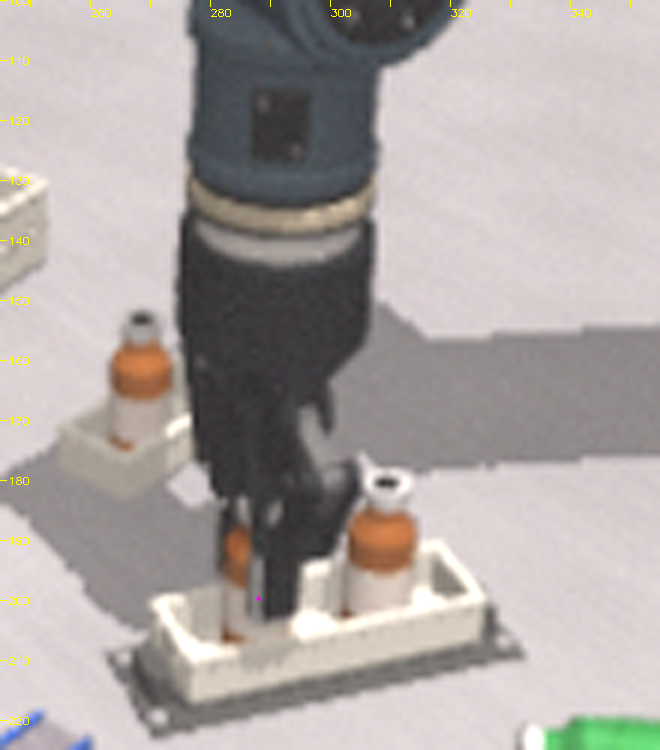

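servo_tool(motion=[[3,0,0,0,0,0,-1],[5,0,0,0,0,0,-1],[5,0,0,0,0,0,-1],[3,0,0,0,0,0,-1],[0,0,0,0,0,0,-1]])

```text
t: 5.22
tcp_pos: [0.6262, 0.0334, 0.0383]
tool_rot: [0.99, -0.142, 0.002, -0.001]
force: [0.3, 0.9, -0.1]
finger_gap: 0.341
```

servo_tool(motion=[[2,0,0,0,0,0,-1],[0,0,0,0,0,0,-1]])

```text
t: 5.38
tcp_pos: [0.6285, 0.0326, 0.0381]
tool_rot: [0.99, -0.142, 0.002, -0.001]
force: [0.0, -0.0, -0.1]
finger_gap: 0.346
```

```bash
python3 -c "
from h import *
a=np.radians(-16.3);e=np.array([np.cos(a),np.sin(a),0])
p=np.array([.581,.0475,.036])+.0485*e
go(p,-16.3)
"
```

```text
tcp [0.6285 0.0326 0.0381] t 5.38 yaw -16.4 gap 0.346 F [ 0.  -0.  -0.1]
 shift now [-1.2 -0.9  2.1]  rot [-0.0025 -0.0038 -0.0013]  shift after rot [-1.2 -0.9  2.1]
```

servo_tool(motion=[[1,0,0,0,0,0,-1],[1,0,0,0,0,0,-1]])

```text
t: 5.55
tcp_pos: [0.6288, 0.0325, 0.0378]
tool_rot: [0.99, -0.142, 0.0, -0.001]
force: [-1.8, 1.2, 0.9]
finger_gap: 0.343
```

servo_tool(motion=[[1,0,0,0,0,0,-1],[0,0,0,0,0,0,-1]])

```text
t: 5.72
tcp_pos: [0.6287, 0.0325, 0.0376]
tool_rot: [0.99, -0.142, -0.001, -0.001]
force: [0.1, -0.7, -0.4]
finger_gap: 0.346
```

servo_tool(motion=[[0,0,0,0,0,0,0.3],[0,0,0,0,0,0,0.3],[0,0,0,0,0,0,0.3],[0,0,0,0,0,0,0.3]])

```text
t: 6.05
tcp_pos: [0.6307, 0.0321, 0.0382]
tool_rot: [0.99, -0.142, 0.001, -0.001]
force: [-0.1, 0.2, -0.3]
finger_gap: 0.651
```

```bash
python3 -c "
from h import *
go([.556,.0555,.037],-16.4)
s=snap('scene');crop(s,245,100,355,225,6,'d5.png',1.2,[manip.sense()['tcp_pos']])
"
```

```text
tcp [0.6307 0.0321 0.0382] t 6.05 yaw -16.4 gap 0.651 F [-0.1  0.2 -0.3]
 shift now [-78.3  -1.4   1. ]  rot [-0.0023 -0.0023  0.0009]  shift after rot [-78.3  -1.4   1.2]
```

View pics/d5.png

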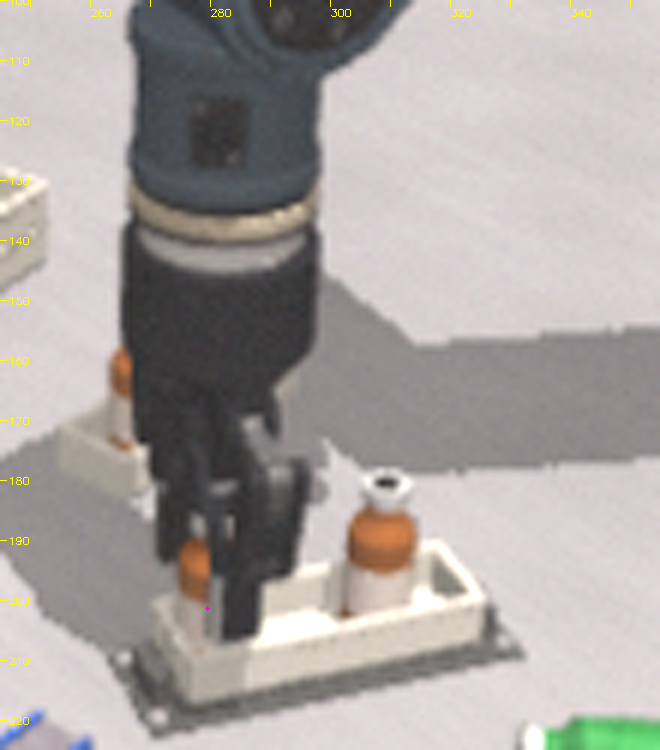

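servo_tool(motion=[[-8,0,0,0,0,0,0.3],[-15,0,0,0,0,0,0.3],[-18,0,0,0,0,0,0.3],[-18,0,0,0,0,0,0.3],[-12,0,0,0,0,0,0.3],[-4,0,0,0,0,0,0.3],[0,0,0,0,0,0,0.3],[0,0,0,0,0,0,0.3]])

```text
t: 6.77
tcp_pos: [0.5544, 0.0542, 0.0385]
tool_rot: [0.99, -0.142, 0.003, -0.001]
force: [0.8, -0.6, -0.1]
finger_gap: 0.649
```

```bash
python3 -c "
from h import *
go([.556,.0555,.037],-16.4)
"
```

```text
tcp [0.5544 0.0542 0.0385] t 6.77 yaw -16.4 gap 0.649 F [ 0.8 -0.6 -0.1]
 shift now [ 1.1 -1.7  1.5]  rot [-0.0026 -0.0048  0.0004]  shift after rot [ 1.1 -1.7  1.5]
```

servo_tool(motion=[[1,-1,1,0,0,0,-1],[0,0,0,0,0,0,-1],[0,0,0,0,0,0,-1],[0,0,0,0,0,0,-1],[5,0,0,0,0,0,-1],[9,0,0,0,0,0,-1],[10,0,0,0,0,0,-1],[10,0,0,0,0,0,-1],[5,0,0,0,0,0,-1],[2,0,0,0,0,0,-1],[0,0,0,0,0,0,-1]])

```text
t: 7.68
tcp_pos: [0.6016, 0.0413, 0.0375]
tool_rot: [0.99, -0.143, 0.002, -0.001]
force: [-1.4, 2.1, 2.8]
finger_gap: 0.341
```

```bash
python3 -c "
from h import *
go([.600,.041,.037],-16.4)
"
```

```text
tcp [0.6016 0.0413 0.0375] t 7.68 yaw -16.5 gap 0.341 F [-1.4  2.1  2.8]
 shift now [-1.4  0.7  0.5]  rot [-0.0031 -0.0034 -0.0015]  shift after rot [-1.4  0.7  0.5]
```

servo_tool(motion=[[0,0,0,0,0,0,0.3],[0,0,0,0,0,0,0.3],[0,0,0,0,0,0,0.3],[0,0,-10,0,0,0,0.3],[0,0,-20,0,0,0,0.3],[0,0,-25,0,0,0,0.3],[0,0,-25,0,0,0,0.3],[0,0,-25,0,0,0,0.3],[0,0,-10,0,0,0,0.3],[0,0,0,0,0,0,0.3]])

```text
t: 8.52
tcp_pos: [0.6024, 0.0403, 0.1592]
tool_rot: [0.99, -0.143, 0.004, -0.001]
force: [0.1, -0.7, 0.4]
finger_gap: 0.653
```

```bash
python3 -c "
from h import *
go([.555,-.1185,.15],13.5)
s=snap('scene');crop(s,235,120,345,225,6,'d6.png',1.2)
"
```

```text
tcp [0.6024 0.0403 0.1592] t 8.52 yaw -16.5 gap 0.653 F [ 0.1 -0.7  0.4]
 shift now [ -0.5 165.7   8.7]  rot [-0.0007 -0.0082 -0.523 ]  shift after rot [-83.1 143.3   9.2]
```

View pics/d6.png

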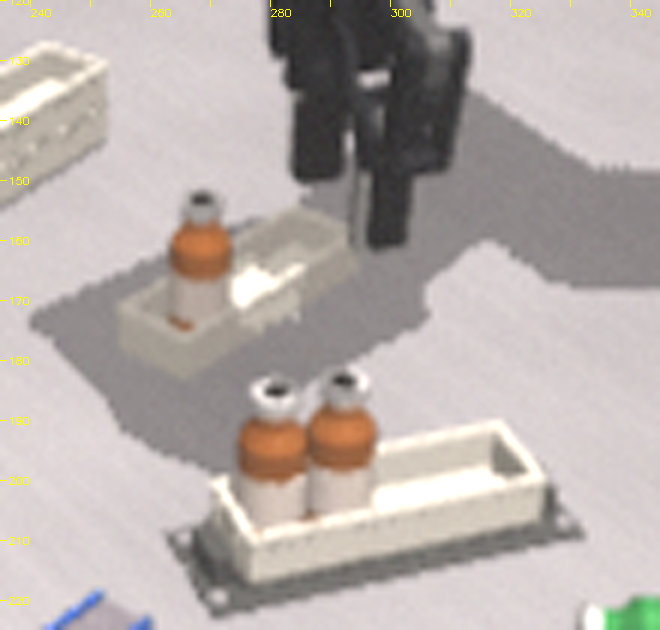

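servo_tool(motion=[[0,12,0,0,0,-0.105,0.3],[-2,25,0,0,0,-0.105,0.3],[-4,30,0,0,0,-0.105,0.3],[-8,30,0,0,0,-0.105,0.3],[-12,28,0,0,0,-0.1,0.3],[-5,15,0,0,0,0,0.3],[0,5,0,0,0,0,0.3],[0,0,0,0,0,0,0.3],[0,0,0,0,0,0,0.3]])

```text
t: 9.32
tcp_pos: [0.5648, -0.1074, 0.1463]
tool_rot: [0.991, 0.131, -0.004, -0.004]
force: [0.6, 0.1, 0.0]
finger_gap: 0.651
```

```bash
python3 -c "
from h import *
go([.555,-.1185,.036],13.5)
"
```

```text
tcp [ 0.5648 -0.1074  0.1463] t 9.32 yaw 15.0 gap 0.651 F [0.6 0.1 0. ]
 shift now [-11.6   9.2 110.3]  rot [-0.0094  0.007   0.0262]  shift after rot [-12.2   8.5 110.3]
```

servo_tool(motion=[[-4,3,8,-0.005,0.003,0.013,0.3],[-4,3,12,-0.004,0.003,0.01,0.3],[-3,2,15,0,0,0,0.3],[0,0,15,0,0,0,0.3],[0,0,8,0,0,0,0.3],[0,0,0,0,0,0,0.3]])

```text
t: 9.82
tcp_pos: [0.5566, -0.1097, 0.0844]
tool_rot: [0.993, 0.122, -0.001, -0.001]
force: [0.4, -0.2, 0.5]
finger_gap: 0.649
```

```bash
python3 -c "
from h import *
go([.555,-.1185,.036],13.5)
"
```

```text
tcp [ 0.5566 -0.1097  0.0844] t 9.82 yaw 14.0 gap 0.649 F [ 0.4 -0.2  0.5]
 shift now [-3.6  8.3 48.4]  rot [-0.0031  0.0011  0.0086]  shift after rot [-3.6  8.2 48.4]
```

servo_tool(motion=[[-2,4,8,-0.003,0,0.006,0.3],[-1,4,10,0,0,0,0.3],[0,1,12,0,0,0,0.3],[0,0,10,0,0,0,0.3],[0,0,5,0,0,0,0.3],[0,0,0,0,0,0,0.3],[0,0,0,0,0,0,0.3]])

```text
t: 10.4
tcp_pos: [0.5572, -0.1182, 0.0353]
tool_rot: [0.993, 0.12, 0.0, 0.0]
force: [0.4, -0.6, 0.7]
finger_gap: 0.646
```

```bash
python3 -c "
from h import *
go([.555,-.1185,.036],13.5)
"
```

```text
tcp [ 0.5572 -0.1182  0.0353] t 10.4 yaw 13.8 gap 0.646 F [ 0.4 -0.6  0.7]
 shift now [-2.2 -0.2 -0.7]  rot [ 0.0007 -0.0001  0.0047]  shift after rot [-2.2 -0.2 -0.7]
```

servo_tool(motion=[[-2,0,0,0,0,0,0.3],[0,0,0,0,0,0,-1],[0,0,0,0,0,0,-1],[0,0,0,0,0,0,-1],[0,0,0,0,0,0,-1],[0,0,-3,0,0,0,-1],[0,0,-8,0,0,0,-1],[0,0,-15,0,0,0,-1],[0,0,-20,0,0,0,-1],[0,0,-20,0,0,0,-1],[0,0,-10,0,0,0,-1],[0,0,0,0,0,0,-1]], grip_force=30)

```text
t: 11.4
tcp_pos: [0.5553, -0.1188, 0.118]
tool_rot: [0.993, 0.12, 0.001, 0.001]
force: [-0.3, 0.0, 0.1]
finger_gap: 0.341
```

```bash
python3 -c "
from h import *
a=np.radians(-16.5);e=np.array([np.cos(a),np.sin(a),0])
far=np.array([.6288,.0325,0]); print('slot3',far-.0625*e,'slot4',far-.094*e)
go(far-.0625*e+[0,0,.15],-16.5)
s=snap('scene');crop(s,225,100,345,205,6,'d7.png',1.2)
"
```

```text
slot3 [0.56887377 0.05025096 0.        ] slot4 [0.53867094 0.05919744 0.        ]
tcp [ 0.5553 -0.1188  0.118 ] t 11.4 yaw 13.8 gap 0.341 F [-0.3  0.   0.1]
 shift now [  53.4 -160.9  -32.2]  rot [ 0.0014 -0.0021  0.5281]  shift after rot [ -35.  -165.9  -32. ]
```

View pics/d7.png

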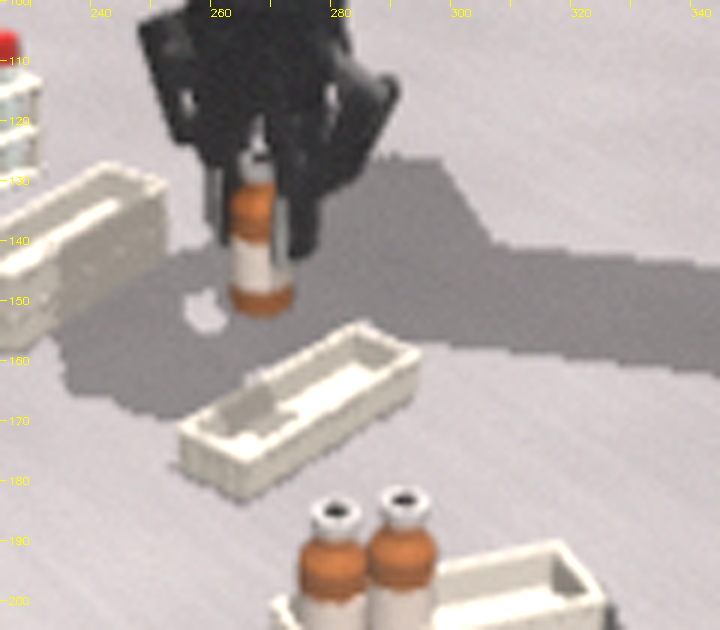

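servo_tool(motion=[[4,-10,-8,0,0,0.105,-1],[4,-22,-10,0,0,0.105,-1],[2,-28,-8,0,0,0.105,-1],[-4,-30,-4,0,0,0.105,-1],[-8,-30,0,0,0,0.105,-1],[-8,-25,0,0,0,0,-1],[-4,-12,0,0,0,0,-1],[0,-4,0,0,0,0,-1],[0,0,0,0,0,0,-1],[0,0,0,0,0,0,-1]])

```text
t: 12.28
tcp_pos: [0.5529, 0.0517, 0.1403]
tool_rot: [0.988, -0.157, -0.005, 0.001]
force: [0.6, -0.9, -0.2]
finger_gap: 0.339
```

```bash
python3 -c "
from h import *
go([.5684,.0504,.0395],-16.5)
"
```

```text
tcp [0.5529 0.0517 0.1403] t 12.28 yaw -18.1 gap 0.339 F [ 0.6 -0.9 -0.2]
 shift now [ 16.1  -3.8 100.6]  rot [ 0.0027  0.0099 -0.0279]  shift after rot [ 15.2  -3.1 100.8]
```

servo_tool(motion=[[4,-1,0,0.002,0.004,-0.014,-1],[5,-1,5,0,0.004,-0.012,-1],[4,-1,10,0,0,0,-1],[1,0,15,0,0,0,-1],[0,0,15,0,0,0,-1],[0,0,8,0,0,0,-1],[0,0,0,0,0,0,-1],[0,0,0,0,0,0,-1]])

```text
t: 12.95
tcp_pos: [0.5725, 0.0439, 0.0861]
tool_rot: [0.989, -0.148, 0.001, -0.001]
force: [-2.2, 1.7, 9.2]
finger_gap: 0.338
```

```bash
python3 -c "
from h import *
go([.5684,.0508,.0395],-16.5)
s=snap('scene');crop(s,235,120,345,225,6,'d8.png',1.2)
s=snap('top');crop(s,180,150,260,250,6,'d8t.png',2)
"
```

```text
tcp [0.5725 0.0439 0.0861] t 12.95 yaw -17.0 gap 0.338 F [-2.2  1.7  9.2]
 shift now [-6.  -5.3 46.6]  rot [-0.0018 -0.0024 -0.0093]  shift after rot [-5.9 -5.4 46.6]
```

View pics/d8.png

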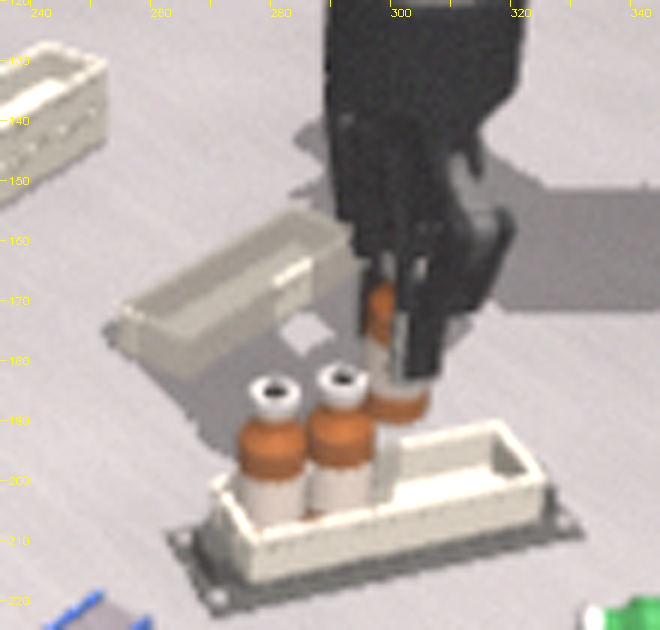

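servo_tool(motion=[[0,0,-8,0,0,0,-1],[-2,-1,-8,0,0,-0.005,-1],[-3,-2,0,0,0,-0.004,-1],[-2,-2,0,0,0,0,-1],[0,0,0,0,0,0,-1],[0,0,0,0,0,0,-1]])

```text
t: 13.55
tcp_pos: [0.5678, 0.0488, 0.102]
tool_rot: [0.989, -0.145, 0.002, -0.0]
force: [0.1, -0.3, -1.1]
finger_gap: 0.339
```

```bash
python3 -c "
from h import *
go([.5664,.0512,.0395],-16.5)
s=snap('scene');crop(s,255,120,335,225,7,'d9.png',1.2)
s=snap('top');crop(s,180,150,260,250,6,'d9t.png',2)
"
```

```text
tcp [0.5678 0.0488 0.102 ] t 13.55 yaw -16.6 gap 0.339 F [ 0.1 -0.3 -1.1]
 shift now [-2.2 -1.8 62.5]  rot [-0.0014 -0.0029 -0.0024]  shift after rot [-2.  -1.9 62.5]
```

View pics/d9.png

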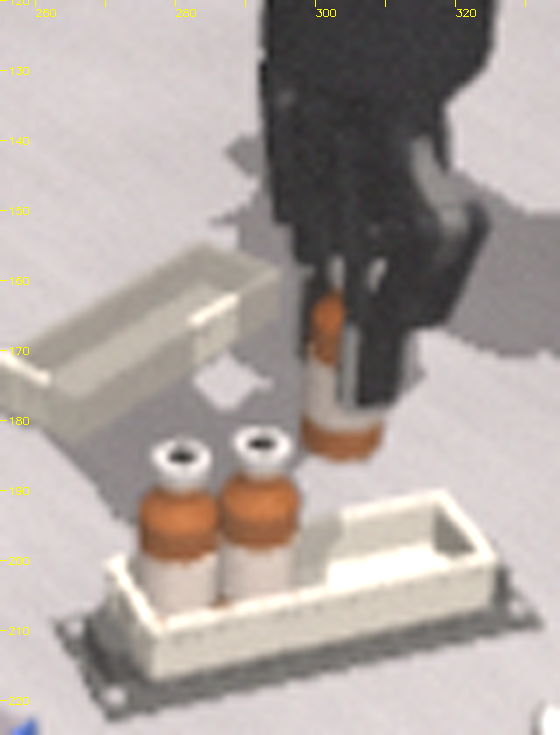

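servo_tool(motion=[[-3,-1,0,0,0,0,-1],[-4,-1,0,0,0,0,-1],[-1,0,6,0,0,0,-1],[0,0,12,0,0,0,-1],[0,0,12,0,0,0,-1],[0,0,6,0,0,0,-1],[0,0,0,0,0,0,-1],[0,0,0,0,0,0,-1]])

```text
t: 14.32
tcp_pos: [0.5589, 0.054, 0.0628]
tool_rot: [0.99, -0.144, 0.001, -0.0]
force: [0.4, -0.9, -1.2]
finger_gap: 0.337
```

```bash
python3 -c "
from h import *
go([.5607,.0527,.0395],-16.5)
"
```

```text
tcp [0.5589 0.054  0.0628] t 14.32 yaw -16.6 gap 0.337 F [ 0.4 -0.9 -1.2]
 shift now [ 2.   0.8 23.3]  rot [-0.001  -0.0013 -0.0018]  shift after rot [ 2.1  0.7 23.3]
```

servo_tool(motion=[[0,0,6,0,0,0,-1],[0,0,8,0,0,0,-1],[0,0,4,0,0,0,-1],[0,0,0,0,0,0,-1],[0,0,0,0,0,0,-1]])

```text
t: 14.73
tcp_pos: [0.5597, 0.0539, 0.0438]
tool_rot: [0.99, -0.144, 0.002, -0.0]
force: [-0.4, 0.4, -0.2]
finger_gap: 0.339
```

servo_tool(motion=[[0,0,2,0,0,0,-1],[0,0,0,0,0,0,-1]])

```text
t: 14.9
tcp_pos: [0.56, 0.0539, 0.0418]
tool_rot: [0.99, -0.144, 0.002, -0.0]
force: [-0.0, 0.1, -0.1]
finger_gap: 0.342
```

servo_tool(motion=[[0,0,2,0,0,0,-1],[0,0,0,0,0,0,-1]])

```text
t: 15.07
tcp_pos: [0.5603, 0.0538, 0.0399]
tool_rot: [0.99, -0.144, 0.002, -0.0]
force: [0.6, -0.2, -1.2]
finger_gap: 0.342
```

servo_tool(motion=[[0,0,1.5,0,0,0,-1],[0,0,0,0,0,0,-1]])

```text
t: 15.23
tcp_pos: [0.5605, 0.0538, 0.0385]
tool_rot: [0.99, -0.144, 0.003, -0.0]
force: [-0.6, -0.1, -0.4]
finger_gap: 0.341
```

servo_tool(motion=[[0,0,1.5,0,0,0,-1],[0,0,0,0,0,0,-1]])

```text
t: 15.4
tcp_pos: [0.5606, 0.0538, 0.037]
tool_rot: [0.99, -0.144, 0.003, -0.0]
force: [-1.0, 0.6, -0.1]
finger_gap: 0.338
```

servo_tool(motion=[[0,0,1.5,0,0,0,-1],[0,0,0,0,0,0,-1]])

```text
t: 15.57
tcp_pos: [0.5609, 0.0538, 0.0357]
tool_rot: [0.99, -0.144, 0.003, -0.001]
force: [-0.7, -0.1, 0.6]
finger_gap: 0.342
```

```bash
python3 -c "
from h import *
go([.5607,.0527,.0395],-16.5)
s=snap('scene');crop(s,255,140,335,225,8,'e1.png',1.2)
"
```

```text
tcp [0.5609 0.0538 0.0357] t 15.57 yaw -16.6 gap 0.342 F [-0.7 -0.1  0.6]
 shift now [ 0.1  1.1 -3.8]  rot [-0.0019 -0.0059 -0.0018]  shift after rot [ 0.1  1.1 -3.8]
```

View pics/e1.png

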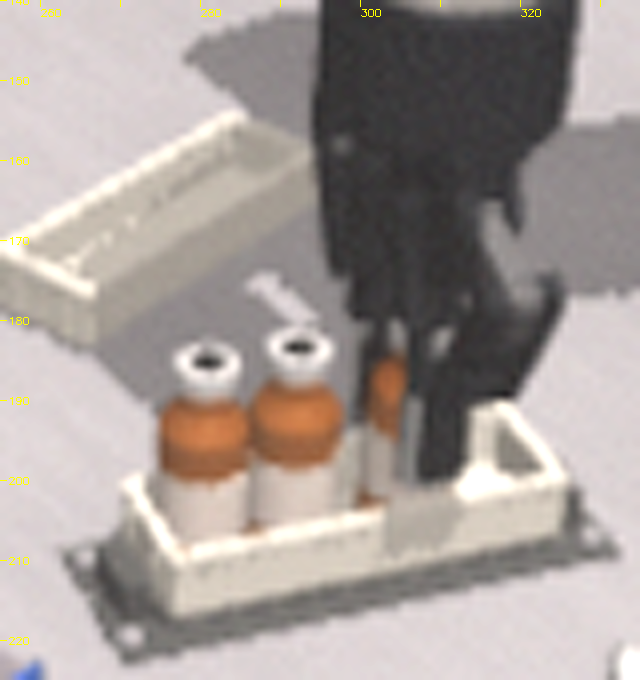

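servo_tool(motion=[[0,0,1.5,0,0,0,-1],[0,0,0,0,0,0,-1]])

```text
t: 15.78
tcp_pos: [0.5613, 0.0537, 0.0359]
tool_rot: [0.99, -0.144, 0.004, -0.0]
force: [0.6, -0.2, 0.3]
finger_gap: 0.341
```

servo_tool(motion=[[0,0,1.5,0,0,0,-1],[0,0,0,0,0,0,-1]])

```text
t: 15.95
tcp_pos: [0.5618, 0.0537, 0.0358]
tool_rot: [0.99, -0.144, 0.004, -0.0]
force: [-0.1, 1.2, -0.3]
finger_gap: 0.342
```

servo_tool(motion=[[2,0,0,0,0,0,-1],[3,0,0,0,0,0,-1],[3,0,0,0,0,0,-1],[1,0,0,0,0,0,-1],[0,0,0,0,0,0,-1]])

```text
t: 16.37
tcp_pos: [0.5683, 0.0516, 0.0355]
tool_rot: [0.99, -0.144, 0.001, -0.001]
force: [-0.6, 0.6, 3.4]
finger_gap: 0.339
```

```bash
python3 -c "
from h import *
go([.572,.0495,.0358],-16.5)
"
```

```text
tcp [0.5683 0.0516 0.0355] t 16.37 yaw -16.6 gap 0.339 F [-0.6  0.6  3.4]
 shift now [ 4.2  1.  -0.3]  rot [-0.0014 -0.0013 -0.0016]  shift after rot [ 4.2  1.  -0.3]
```

servo_tool(motion=[[2,0,0,0,0,0,-1],[2,0,0,0,0,0,-1],[1,0,0,0,0,0,-1],[0,0,0,0,0,0,-1]])

```text
t: 16.7
tcp_pos: [0.5705, 0.0508, 0.0354]
tool_rot: [0.99, -0.144, -0.003, -0.001]
force: [-1.6, 0.9, 4.3]
finger_gap: 0.338
```

servo_tool(motion=[[1,0,0,0,0,0,-1],[0,0,0,0,0,0,0.2],[0,0,0,0,0,0,0.2],[0,0,0,0,0,0,0.2],[0,0,-8,0,0,0,0.2],[0,0,-20,0,0,0,0.2],[0,0,-25,0,0,0,0.2],[0,0,-25,0,0,0,0.2],[0,0,-20,0,0,0,0.2],[0,0,-8,0,0,0,0.2],[0,0,0,0,0,0,0.2]])

```text
t: 17.62
tcp_pos: [0.5764, 0.0486, 0.1455]
tool_rot: [0.989, -0.145, 0.0, -0.0]
force: [-0.1, 0.9, 0.4]
finger_gap: 0.602
```

```bash
python3 -c "
from h import *
go([.55,.3,.2],-16.5)
s=snap('scene');crop(s,225,140,345,225,6,'e2.png',1.2);crop(s,310,190,440,320,6,'e3.png',1.2)
s=snap('top');crop(s,80,180,180,250,7,'e4.png',2)
"
```

```text
tcp [0.5764 0.0486 0.1455] t 17.62 yaw -16.6 gap 0.602 F [-0.1  0.9  0.4]
 shift now [ -97.2 -233.3  -54.4]  rot [-0.001  -0.0006 -0.0024]  shift after rot [ -96.7 -233.5  -54.5]
```

View pics/e2.png

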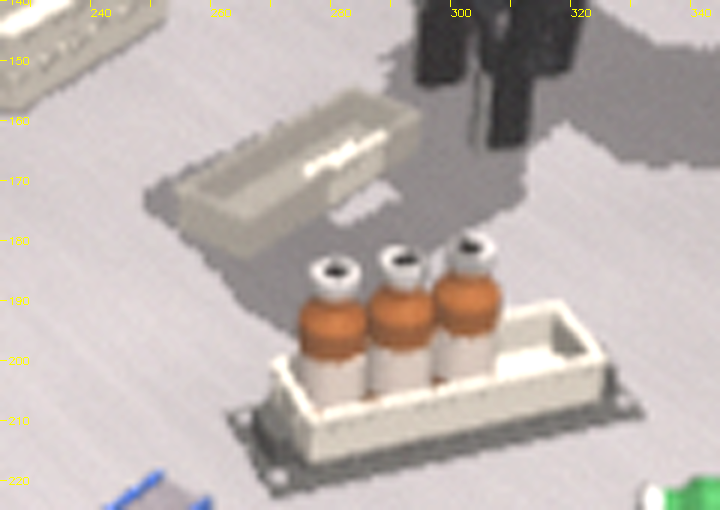

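View pics/e4.png

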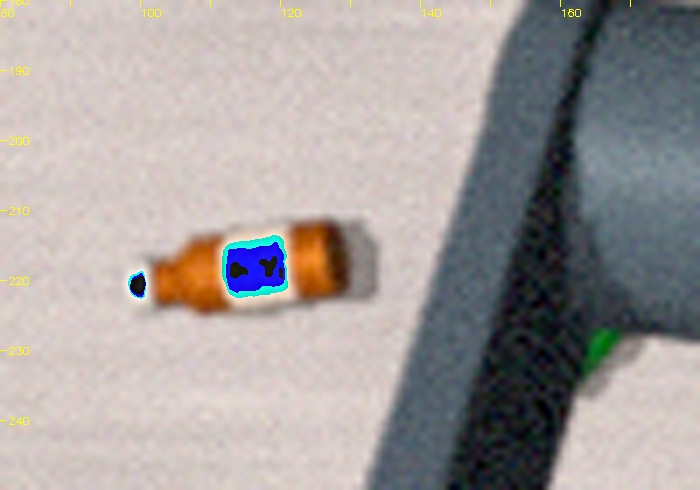

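```bash
cat >> h.py <<'E'
from scipy.spatial.transform import Slerp
def plan(p,yaw,tilt,n,hand):
    st=manip.sense();R0=Ro.from_quat(st["tool_rot"]);T=rotm(yaw,tilt);p0=st["tcp_pos"]
    s=(1-np.cos(np.pi*np.arange(n+1)/n))/2*.5+.5*np.arange(n+1)/n
    Rs=Slerp([0,1],Ro.concatenate([R0,T]))(s)
    for i in range(n):
        d=Rs[i].inv().apply((np.array(p)-p0)*(s[i+1]-s[i]))*1000
        r=(Rs[i].inv()*Rs[i+1]).as_rotvec()
        print([*[round(float(x),0) for x in d],*[round(float(x),3) for x in r],hand])
E
python3 -c "
from h import *
t=snap('top');c=snap('scene')
print('label',ray(t,115.9,217.4,.02))
print('saline near edge',ray(t,103,171,0),ray(t,120,150,.0),ray(t,85,150,.1))
go([.547,.32,.15],98.5,0)
plan([.547,.32,.16],98.5,0,19,0.3)
"
```

```text
label [0.54795005 0.30802535 0.02      ]
saline near edge [0.66915949 0.35184128 0.        ] [0.72488161 0.30828267 0.        ] [0.71023218 0.35897021 0.1       ]
tcp [0.574  0.0489 0.142 ] t 17.82 yaw -16.6 gap 0.599 F [-0.2  0.4 -0.4]
 shift now [-103.6 -252.    -7.4]  rot [-0.0064  0.0045 -2.0096]  shift after rot [272.1  13.4  -8. ]
[-3.0, -7.0, -1.0, -0.0, 0.0, -0.06, 0.3]
[-3.0, -9.0, -1.0, -0.0, 0.0, -0.073, 0.3]
[-3.0, -11.0, -1.0, -0.0, 0.0, -0.086, 0.3]
[-2.0, -13.0, -1.0, -0.0, 0.0, -0.098, 0.3]
[-1.0, -15.0, -1.0, -0.0, 0.0, -0.109, 0.3]
[1.0, -16.0, -1.0, -0.0, 0.0, -0.118, 0.3]
[3.0, -17.0, -1.0, -0.0, 0.0, -0.126, 0.3]
[5.0, -17.0, -1.0, -0.0, 0.0, -0.131, 0.3]
[7.0, -17.0, -1.0, -0.0, 0.0, -0.135, 0.3]
[10.0, -16.0, -1.0, -0.0, 0.0, -0.136, 0.3]
[12.0, -14.0, -1.0, -0.0, 0.0, -0.135, 0.3]
[13.0, -12.0, -1.0, -0.0, 0.0, -0.131, 0.3]
[14.0, -10.0, -1.0, -0.0, 0.0, -0.126, 0.3]
[14.0, -8.0, -1.0, -0.0, 0.0, -0.118, 0.3]
[14.0, -5.0, -1.0, -0.0, 0.0, -0.109, 0.3]
[13.0, -4.0, -1.0, -0.0, 0.0, -0.098, 0.3]
[12.0, -2.0, -1.0, -0.0, 0.0, -0.086, 0.3]
[10.0, -1.0, -1.0, -0.0, 0.0, -0.073, 0.3]
[8.0, -0.0, -1.0, -0.0, 0.0, -0.06, 0.3]
```

View pics/e3.png

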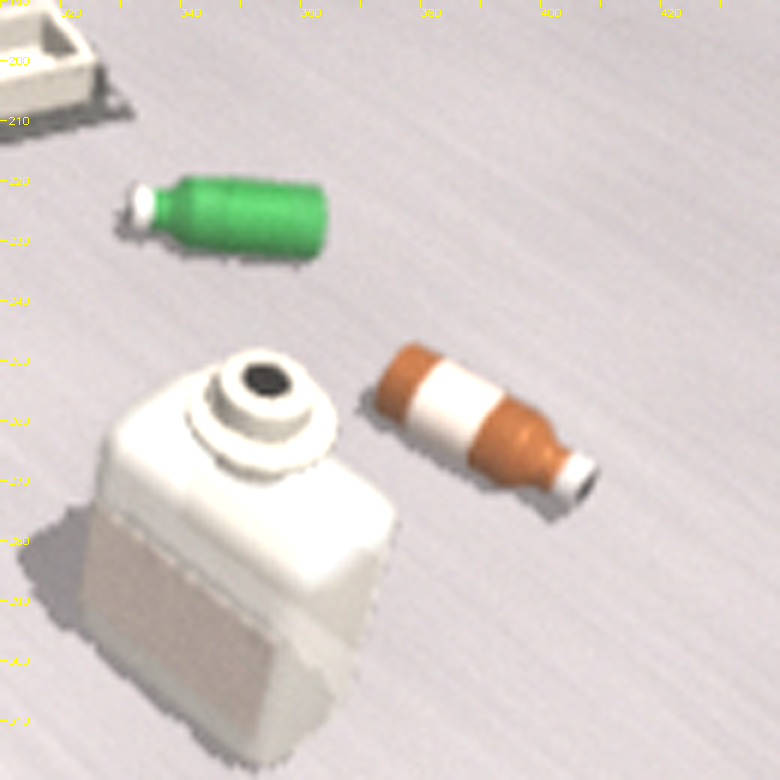

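servo_tool(motion=[[-3,-7,-1,0,0,-0.06,0.3],[-3,-10,-1,0,0,-0.08,0.3],[-3,-12,-1,0,0,-0.1,0.3],[-2,-13,-1,0,0,-0.11,0.3],[-1,-15,-1,0,0,-0.12,0.3],[1,-16,-1,0,0,-0.12,0.3],[3,-17,-1,0,0,-0.12,0.3],[5,-17,-1,0,0,-0.12,0.3],[7,-17,-1,0,0,-0.12,0.3],[9,-16,-1,0,0,-0.12,0.3],[11,-15,-1,0,0,-0.12,0.3],[12,-13,-1,0,0,-0.12,0.3]])

```text
t: 18.82
tcp_pos: [0.5349, 0.2315, 0.134]
tool_rot: [0.86, 0.509, -0.02, -0.011]
force: [0.8, -0.2, 0.1]
finger_gap: 0.648
```

servo_tool(motion=[[13,-11,-1,0,0,-0.12,0.3],[14,-9,-1,0,0,-0.12,0.3],[14,-7,-1,0,0,-0.12,0.3],[14,-5,-1,0,0,-0.11,0.3],[13,-3,-1,0,0,-0.1,0.3],[10,-2,-1,0,0,-0.07,0.3],[6,-1,-1,0,0,-0.04,0.3],[0,0,0,0,0,0,0.3]])

```text
t: 19.48
tcp_pos: [0.5036, 0.3287, 0.1268]
tool_rot: [0.626, 0.779, -0.026, -0.025]
force: [0.4, 0.1, -0.0]
finger_gap: 0.652
```

```bash
python3 -c "
from h import *
print(manip.sense()['q'].round(2))
go([.547,.33,.1],98.5,-30)
plan([.547,.33,.1],98.5,-30,6,0.3)
"
```

```text
[0.38 0.65 1.53 0.02 1.03 0.15]
tcp [0.5036 0.3287 0.1268] t 19.48 yaw 102.5 gap 0.652 F [ 0.4  0.1 -0. ]
 shift now [-8.3 44.5 23.6]  rot [-0.053  -0.5268  0.0873]  shift after rot [ 9.  43.1 25.8]
[-1.0, 5.0, 3.0, -0.006, -0.062, 0.01, 0.3]
[-1.0, 8.0, 4.0, -0.009, -0.092, 0.015, 0.3]
[-1.0, 9.0, 5.0, -0.011, -0.11, 0.018, 0.3]
[0.0, 9.0, 5.0, -0.011, -0.11, 0.018, 0.3]
[1.0, 8.0, 5.0, -0.009, -0.092, 0.015, 0.3]
[1.0, 5.0, 3.0, -0.006, -0.062, 0.01, 0.3]
```

servo_tool(motion=[[0,5,2,-0.006,-0.06,0.01,0.3],[0,8,2,-0.009,-0.09,0.015,0.3],[0,9,2,-0.01,-0.11,0.018,0.3],[0,9,2,-0.01,-0.11,0.018,0.3],[0,8,2,-0.009,-0.09,0.015,0.3],[0,4,0,-0.006,-0.06,0.01,0.3],[0,0,0,0,0,0,0.3],[0,0,0,0,0,0,0.3]])

```text
t: 20.15
tcp_pos: [0.5438, 0.3281, 0.1033]
tool_rot: [0.632, 0.726, -0.183, 0.2]
force: [-0.2, 0.5, 0.7]
finger_gap: 0.652
```

```bash
python3 -c "
from h import *
print(manip.sense()['q'].round(2))
go([.547,.31,.06],98.5,-30)
plan([.547,.31,.06],98.5,-30,5,0.3)
s=snap('scene');crop(s,300,140,440,300,5,'f1.png',1.2,[manip.sense()['tcp_pos']])
s=snap('top');crop(s,80,150,180,250,6,'f1t.png',1.5,[manip.sense()['tcp_pos']])
"
```

```text
[ 0.59  0.84  1.31 -0.5   1.3   0.66]
tcp [0.5438 0.3281 0.1033] t 20.15 yaw 98.1 gap 0.652 F [-0.2  0.5  0.7]
 shift now [ 6.9  1.2 46.5]  rot [-0.0174  0.0253 -0.0062]  shift after rot [ 5.7  0.5 46.7]
[1.0, 0.0, 7.0, -0.003, 0.004, -0.001, 0.3]
[2.0, 0.0, 10.0, -0.004, 0.006, -0.001, 0.3]
[2.0, 0.0, 12.0, -0.004, 0.006, -0.002, 0.3]
[1.0, 0.0, 10.0, -0.004, 0.006, -0.001, 0.3]
[1.0, 0.0, 7.0, -0.003, 0.004, -0.001, 0.3]
```

View pics/f1.png

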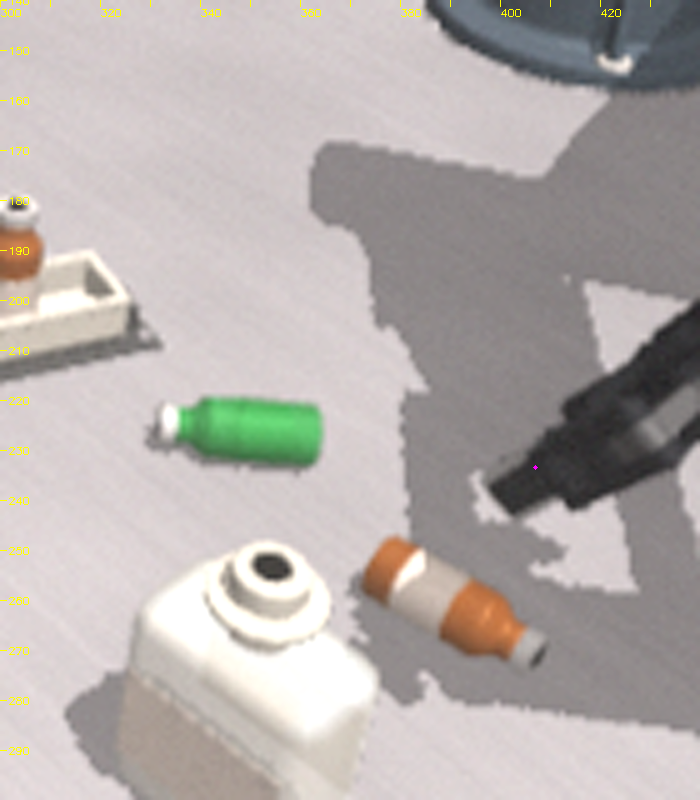

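View pics/f1t.png

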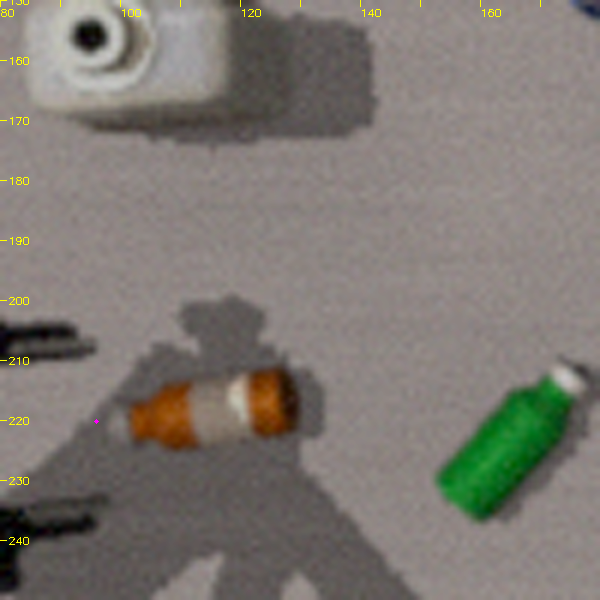

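servo_tool(motion=[[1,0,7,-0.006,0.008,0,0.3],[2,0,10,-0.006,0.008,0,0.3],[2,0,12,-0.004,0.006,0,0.3],[2,0,12,0,0,0,0.3],[1,0,7,0,0,0,0.3],[0,0,0,0,0,0,0.3],[0,0,0,0,0,0,0.3]])

```text
t: 20.83
tcp_pos: [0.5479, 0.3033, 0.0605]
tool_rot: [0.637, 0.726, -0.167, 0.195]
force: [-0.5, 0.4, 0.5]
finger_gap: 0.649
```

```bash
python3 -c "
from h import *
go([.5467,.3095,.007],98.5,-30)
s=snap('scene');crop(s,340,190,440,300,7,'f2.png',1.2,[manip.sense()['tcp_pos']])
s=snap('top');crop(s,80,170,160,250,7,'f2t.png',1.5,[manip.sense()['tcp_pos']])
"
```

```text
tcp [0.5479 0.3033 0.0605] t 20.83 yaw 97.4 gap 0.649 F [-0.5  0.4  0.5]
 shift now [32.1 -0.6 43.3]  rot [-0.0039 -0.004  -0.0171]  shift after rot [32.2 -0.2 43.2]
```

View pics/f2.png

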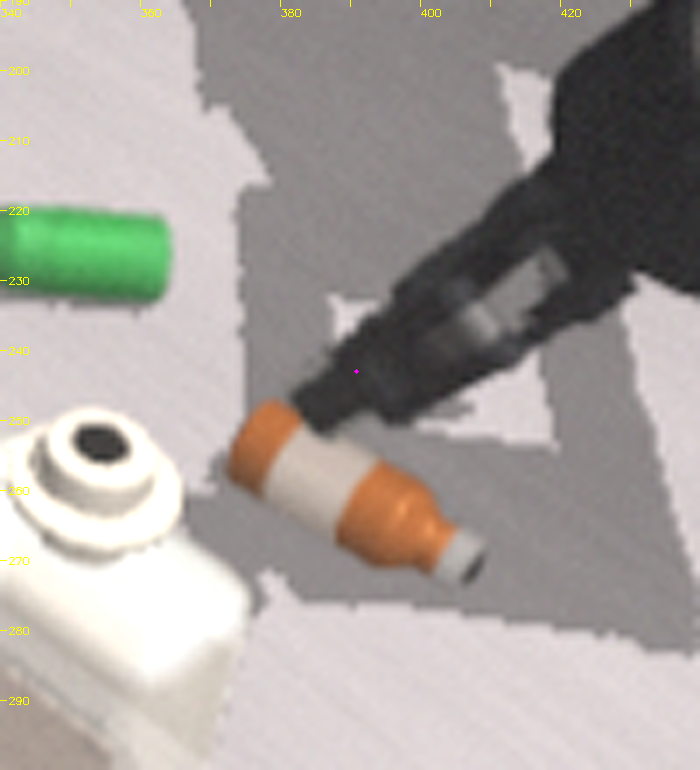

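View pics/f2t.png

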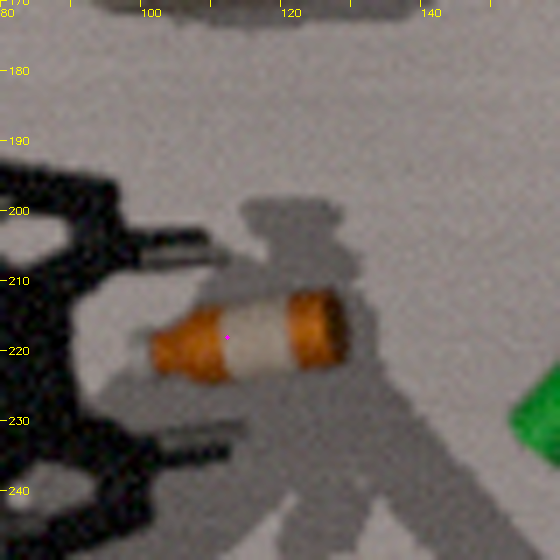

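servo_tool(motion=[[4,0,5,0,0,-0.008,0.3],[7,0,9,0,0,-0.008,0.3],[8,0,10,0,0,0,0.3],[6,0,8,0,0,0,0.3],[2,0,3,0,0,0,0.3],[0,0,0,0,0,0,0.3],[0,0,0,0,0,0,0.3]])

```text
t: 21.52
tcp_pos: [0.5473, 0.3126, 0.0123]
tool_rot: [0.63, 0.733, -0.168, 0.194]
force: [0.5, 0.0, -0.2]
finger_gap: 0.651
```

```bash
python3 -c "
from h import *
go([.5467,.3095,.007],98.5,-30)
"
```

```text
tcp [0.5473 0.3126 0.0123] t 21.52 yaw 98.6 gap 0.651 F [ 0.5  0.  -0.2]
 shift now [ 0.  -1.   6.1]  rot [-0.0005 -0.0056  0.0019]  shift after rot [ 0.1 -1.   6.1]
```

servo_tool(motion=[[0,-1,2,0,0,0,0.3],[0,0,2,0,0,0,0.3],[0,0,1,0,0,0,0.3],[0,0,0,0,0,0,0.3]])

```text
t: 21.85
tcp_pos: [0.5466, 0.3099, 0.0077]
tool_rot: [0.63, 0.733, -0.168, 0.194]
force: [0.4, -0.6, -0.3]
finger_gap: 0.651
```

servo_tool(motion=[[0,0,0,0,0,0,-1],[0,0,0,0,0,0,-1],[0,0,0,0,0,0,-1],[0,0,0,0,0,0,-1],[0,0,0,0,0,0,-1]], grip_force=40)

```text
t: 22.27
tcp_pos: [0.5475, 0.3101, 0.009]
tool_rot: [0.631, 0.733, -0.166, 0.194]
force: [-0.7, -0.6, -0.8]
finger_gap: 0.338
```

```bash
python3 -c "
from h import *
go([.5467,.3095,.007],98.5,-30)
s=snap('scene');crop(s,340,190,440,300,7,'f3.png',1.2,[manip.sense()['tcp_pos']])
s=snap('top');crop(s,80,170,160,250,7,'f3t.png',1.5,[manip.sense()['tcp_pos']])
"
```

```text
tcp [0.5475 0.3101 0.009 ] t 22.27 yaw 98.5 gap 0.338 F [-0.7 -0.6 -0.8]
 shift now [ 0.6 -0.9  2. ]  rot [ 0.0017 -0.0067  0.0004]  shift after rot [ 0.6 -0.9  2. ]
```

View pics/f3.png

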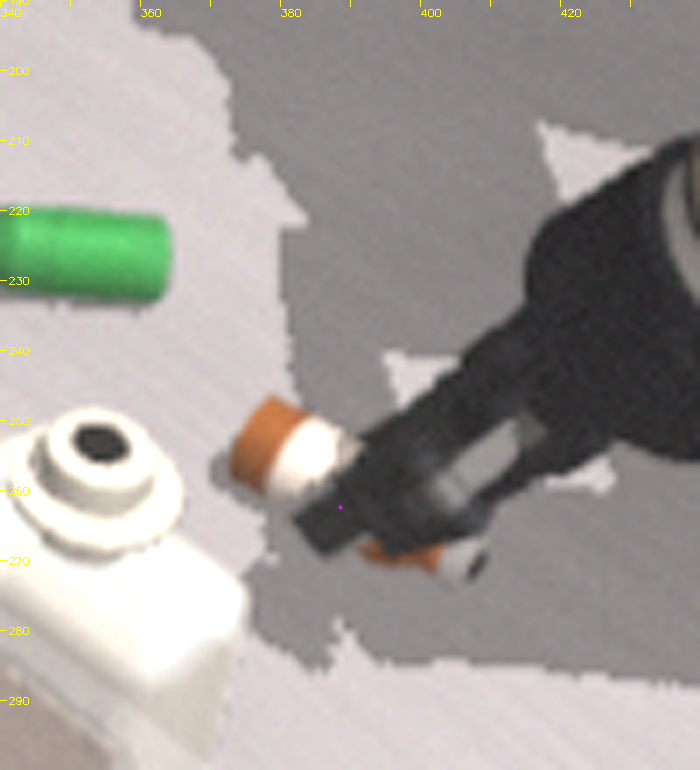

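View pics/f3t.png

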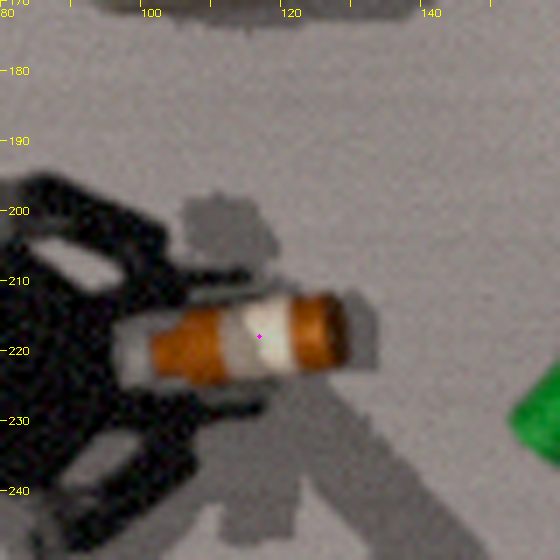

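```bash
python3 -c "
from h import *
st=manip.sense();R=Ro.from_quat(st['tool_rot']);z=R.apply([0,0,1]);y=R.apply([0,1,0]);print('z',z,'y',y,'tilt',np.degrees(np.arcsin(np.hypot(z[0],z[1]))))
a=np.cross(y,[0,0,1]);a/=np.linalg.norm(a)
if a[1]<0:a=-a
ct=R.inv().apply(a);print('cap in tool',ct,a)
# base point in tool
base=np.array([.5515,.280,.015]);print('base in tool',R.inv().apply(base-st['tcp_pos'])*1000)
np.save('/tmp/ct.npy',ct)
go([.5475,.3101,.12],98.5,-29)
plan([.5475,.3101,.12],98.5,-29,7,-1)
"
```

```text
z [ 0.07461306 -0.4886661  -0.86927461] y [0.98882592 0.14907095 0.00107378] tilt 29.625546954752565
cap in tool [ 8.69275106e-01 -1.40992090e-17 -4.94328625e-01] [-0.14907103  0.98882649 -0.        ]
base in tool [-29.38817911  -0.45167284   9.70981451]
tcp [0.5474 0.3101 0.0089] t 22.37 yaw 98.5 gap 0.334 F [ 1.3  0.5 -1.3]
 shift now [-54.9   0.2 -96.6]  rot [0.0016 0.0109 0.0006]  shift after rot [-53.8   0.1 -97.2]
[-5.0, 0.0, -9.0, 0.0, 0.001, 0.0, -1]
[-8.0, 0.0, -14.0, 0.0, 0.002, 0.0, -1]
[-9.0, 0.0, -17.0, 0.0, 0.002, 0.0, -1]
[-10.0, 0.0, -18.0, 0.0, 0.002, 0.0, -1]
[-9.0, 0.0, -17.0, 0.0, 0.002, 0.0, -1]
[-8.0, 0.0, -14.0, 0.0, 0.002, 0.0, -1]
[-5.0, 0.0, -9.0, 0.0, 0.001, 0.0, -1]
```

servo_tool(motion=[[-2,0,-4,0,0,0,-1],[-5,0,-9,0,0,0,-1],[-9,0,-16,0,0,0,-1],[-10,0,-18,0,0,0,-1],[-10,0,-18,0,0,0,-1],[-10,0,-18,0,0,0,-1],[-10,0,-18,0,0,0,-1],[-8,0,-14,0,0,0,-1],[-5,0,-9,0,0,0,-1],[0,0,0,0,0,0,-1]])

```text
t: 23.2
tcp_pos: [0.5461, 0.311, 0.1621]
tool_rot: [0.631, 0.733, -0.167, 0.194]
force: [0.1, 0.4, -0.1]
finger_gap: 0.335
```

```bash
python3 -c "
from h import *
print(manip.sense()['q'].round(2))
go([.47,.36,.16],60,60)
plan([.47,.36,.16],60,60,16,-1)
s=snap('scene');crop(s,320,120,450,300,5,'f4.png',1.2)
"
```

```text
[ 0.56  0.74  1.33 -0.49  1.32  0.59]
tcp [0.5461 0.311  0.1621] t 23.2 yaw 98.6 gap 0.335 F [ 0.1  0.4 -0.1]
 shift now [ 53.1 -68.  -27.7]  rot [-0.1956  1.5003  0.7184]  shift after rot [  0.4 -90.4   4.9]
[2.0, -2.0, -1.0, -0.007, 0.054, 0.026, -1]
[2.0, -3.0, -1.0, -0.009, 0.068, 0.033, -1]
[3.0, -4.0, -1.0, -0.011, 0.082, 0.039, -1]
[3.0, -5.0, -1.0, -0.012, 0.094, 0.045, -1]
[3.0, -5.0, -1.0, -0.014, 0.104, 0.05, -1]
[3.0, -6.0, -1.0, -0.015, 0.112, 0.054, -1]
[3.0, -6.0, -1.0, -0.015, 0.117, 0.056, -1]
[3.0, -7.0, -0.0, -0.016, 0.12, 0.057, -1]
[3.0, -7.0, -0.0, -0.016, 0.12, 0.057, -1]
[2.0, -7.0, 0.0, -0.015, 0.117, 0.056, -1]
[2.0, -6.0, 0.0, -0.015, 0.112, 0.054, -1]
[1.0, -6.0, 0.0, -0.014, 0.104, 0.05, -1]
[1.0, -6.0, 0.0, -0.012, 0.094, 0.045, -1]
[1.0, -5.0, 0.0, -0.011, 0.082, 0.039, -1]
[0.0, -4.0, 0.0, -0.009, 0.068, 0.033, -1]
[0.0, -3.0, 0.0, -0.007, 0.054, 0.026, -1]
```

View pics/f4.png

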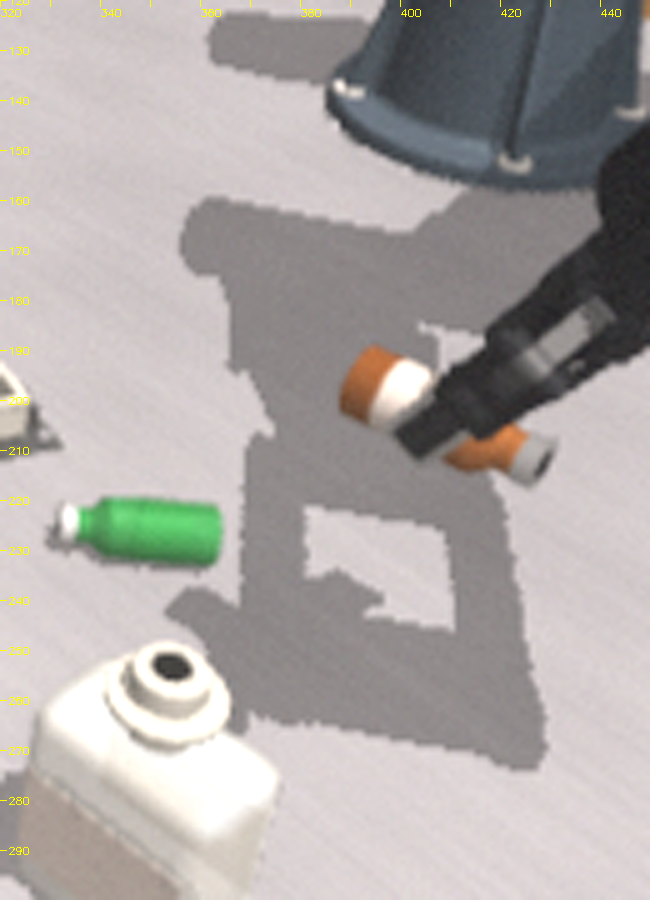

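servo_tool(motion=[[2,-2,-1,-0.007,0.054,0.026,-1],[2,-2,-1,-0.01,0.08,0.04,-1],[3,-3,-1,-0.012,0.1,0.05,-1],[3,-3,-1,-0.014,0.11,0.052,-1],[3,-3,-1,-0.014,0.11,0.053,-1],[3,-4,-1,-0.015,0.11,0.053,-1],[3,-4,-1,-0.015,0.11,0.053,-1],[3,-4,0,-0.015,0.11,0.053,-1],[3,-4,0,-0.015,0.11,0.053,-1],[2,-4,0,-0.015,0.11,0.053,-1],[2,-4,0,-0.015,0.11,0.053,-1],[1,-4,0,-0.015,0.11,0.053,-1]])

```text
t: 24.25
tcp_pos: [0.5012, 0.3479, 0.1515]
tool_rot: [0.77, 0.565, 0.263, -0.136]
force: [0.6, 1.2, -1.9]
finger_gap: 0.332
```

```bash
python3 -c "
from h import *
print(manip.sense()['q'].round(2))
R=Ro.from_quat(manip.sense()['tool_rot']);print('cap',R.apply(np.load('/tmp/ct.npy')))
go([.50,.37,.16],60,60.4)
plan([.50,.37,.16],60,60.4,8,-1)
"
```

```text
[ 0.19  0.55  1.93  1.09  0.53 -0.44]
cap [0.06912079 0.44331585 0.89369646]
tcp [0.5012 0.3479 0.1515] t 24.25 yaw 74.4 gap 0.332 F [ 0.6  1.2 -1.9]
 shift now [22.1 -7.5  4. ]  rot [-0.0826  0.4478  0.1965]  shift after rot [ 16.5 -12.1  12. ]
[2.0, -1.0, 0.0, -0.007, 0.037, 0.016, -1]
[3.0, -1.0, 1.0, -0.01, 0.052, 0.023, -1]
[3.0, -1.0, 1.0, -0.012, 0.064, 0.028, -1]
[3.0, -1.0, 1.0, -0.013, 0.071, 0.031, -1]
[3.0, -2.0, 1.0, -0.013, 0.071, 0.031, -1]
[3.0, -2.0, 1.0, -0.012, 0.064, 0.028, -1]
[2.0, -1.0, 1.0, -0.01, 0.052, 0.023, -1]
[1.0, -1.0, 1.0, -0.007, 0.037, 0.016, -1]
```

servo_tool(motion=[[2,-1,0,-0.007,0.037,0.016,-1],[3,-1,1,-0.01,0.052,0.023,-1],[3,-1,1,-0.012,0.064,0.028,-1],[3,-1,1,-0.013,0.071,0.031,-1],[3,-2,1,-0.013,0.071,0.031,-1],[3,-2,1,-0.012,0.064,0.028,-1],[2,-1,1,-0.01,0.052,0.023,-1],[1,-1,1,-0.007,0.037,0.016,-1],[0,0,0,0,0,0,-1],[0,0,0,0,0,0,-1]])

```text
t: 25.08
tcp_pos: [0.4936, 0.3642, 0.1488]
tool_rot: [0.756, 0.421, 0.434, -0.254]
force: [-0.6, 0.9, -0.1]
finger_gap: 0.334
```

```bash
python3 -c "
from h import *
print(manip.sense()['q'].round(2))
R=Ro.from_quat(manip.sense()['tool_rot']);print('cap',R.apply(np.load('/tmp/ct.npy')))
go([.50,.37,.16],60,60.4)
plan([.50,.37,.16],60,60.4,4,-1)
s=snap('scene');crop(s,300,120,450,300,5,'f5.png',1.2)
"
```

```text
[ 0.09  0.75  2.18  2.07  0.94 -1.34]
cap [ 0.01653279 -0.00824326  0.99982934]
tcp [0.4936 0.3642 0.1488] t 25.08 yaw 57.0 gap 0.334 F [-0.6  0.9 -0.1]
 shift now [13.8  2.2  1.6]  rot [ 0.0088  0.0018 -0.0262]  shift after rot [13.8  2.6  1.6]
[3.0, 0.0, 0.0, 0.002, 0.0, -0.005, -1]
[4.0, 1.0, 0.0, 0.003, 0.001, -0.008, -1]
[4.0, 1.0, 0.0, 0.003, 0.001, -0.008, -1]
[3.0, 0.0, 0.0, 0.002, 0.0, -0.005, -1]
```

View pics/f5.png

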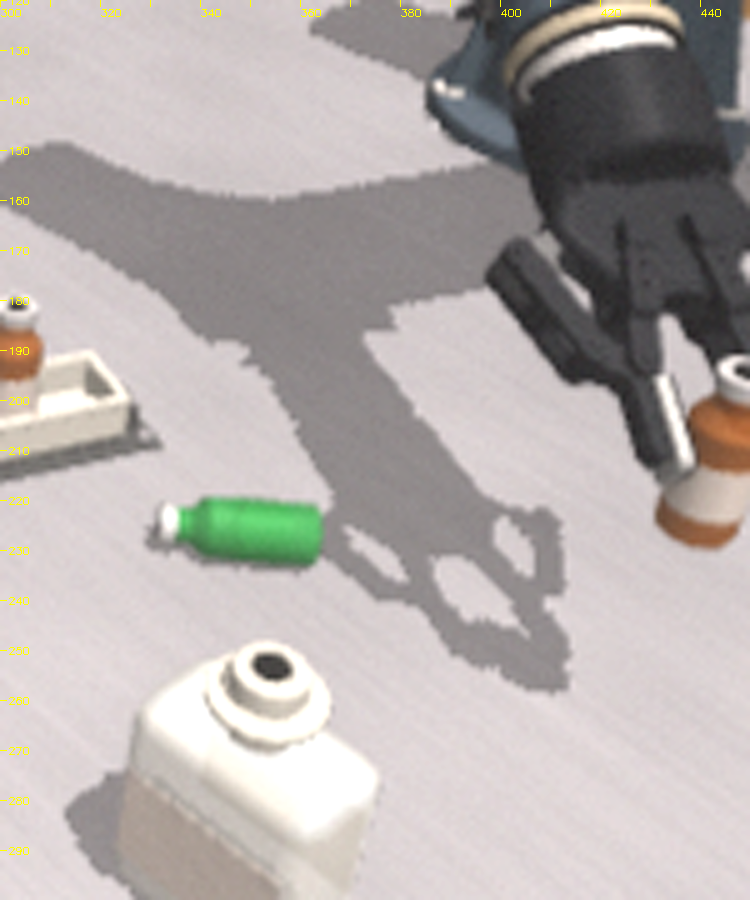

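```bash
python3 -c "
from h import *
st=manip.sense();R=Ro.from_quat(st['tool_rot'])
b=st['tcp_pos']+R.apply([-.0294,-.0004,.0097]);c=R.apply(np.load('/tmp/ct.npy'))
s=snap('scene');print('base',b,proj(s,b),'cap',proj(s,b+.075*c), 'pure vert', proj(s,b+[0,0,.075]))
print('obs cap', 300+740/5-.5,120+368/5-.5)
d=[0,0,-(b[2]-.012)];p=st['tcp_pos']+d
go(p,57.6,60.4);plan(p,57.6,60.4,8,-1)
"
```

```text
base [0.48968305 0.3594482  0.11864111] [439.30942096 225.4328867 ] cap [450.3282161  194.53785936] pure vert [450.99751755 194.46738161]
obs cap 447.5 193.1
tcp [0.4941 0.3644 0.1498] t 25.18 yaw 57.2 gap 0.328 F [ 0.  -0.2 -0.8]
 shift now [-93.6   1.5  52.8]  rot [-0.0272  0.0007 -0.0035]  shift after rot [-93.6  -0.3  52.7]
[-8.0, 0.0, 4.0, -0.002, 0.0, -0.0, -1]
[-11.0, 0.0, 6.0, -0.003, 0.0, -0.0, -1]
[-13.0, 0.0, 8.0, -0.004, 0.0, -0.0, -1]
[-15.0, 0.0, 8.0, -0.004, 0.0, -0.001, -1]
[-15.0, 0.0, 8.0, -0.004, 0.0, -0.001, -1]
[-13.0, 0.0, 8.0, -0.004, 0.0, -0.0, -1]
[-11.0, 0.0, 6.0, -0.003, 0.0, -0.0, -1]
[-8.0, -0.0, 4.0, -0.002, 0.0, -0.0, -1]
```

servo_tool(motion=[[-8,0,4,-0.006,0,0,-1],[-11,0,6,-0.006,0,0,-1],[-13,0,8,-0.005,0,0,-1],[-15,0,8,-0.005,0,0,-1],[-15,0,8,-0.004,0,0,-1],[-13,0,8,0,0,0,-1],[-9,0,5,0,0,0,-1],[-4,0,2,0,0,0,-1],[0,0,0,0,0,0,-1],[0,0,0,0,0,0,-1]])

```text
t: 26.02
tcp_pos: [0.5005, 0.3668, 0.0518]
tool_rot: [0.752, 0.421, 0.447, -0.239]
force: [-0.5, -0.2, -0.9]
finger_gap: 0.331
```

```bash
cat > b.py <<'E'
from h import *
st=manip.sense();R=Ro.from_quat(st['tool_rot'])
b=st['tcp_pos']+R.apply([-.0294,-.0004,.0097]);c=R.apply(np.load('/tmp/ct.npy'))
print('q',st['q'].round(2),'base',b.round(4),'cap',c.round(4),'F',st['force'].round(1),'gap',st['finger_gap'])
d=[0,0,-(b[2]-.001)];p=st['tcp_pos']+d
go(p,57.6,60.4)
E
python3 b.py; python3 -c "
from h import *
s=snap('scene');crop(s,380,150,500,260,6,'f6.png',1.2)"
```

```text
q [ 0.1   1.02  2.16  2.25  1.08 -1.62] base [0.4975 0.3618 0.0214] cap [-0.0187  0.0012  0.9998] F [-0.5 -0.2 -0.9] gap 0.3309161845777519
tcp [0.5005 0.3668 0.0518] t 26.02 yaw 59.6 gap 0.331 F [-0.5 -0.2 -0.9]
 shift now [-17.9  -0.3   9.9]  rot [ 0.0032 -0.0085  0.0171]  shift after rot [-17.8   0.   10.1]
```

View pics/f6.png

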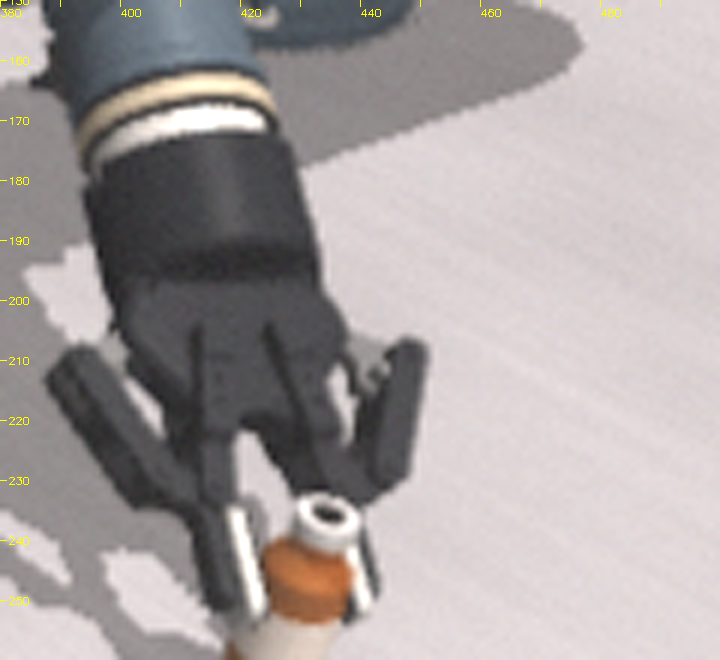

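servo_tool(motion=[[-4,0,2,0.001,-0.004,0.008,-1],[-6,0,3,0.001,-0.004,0.008,-1],[-4,0,2,0,0,0,-1],[-2,0,1,0,0,0,-1],[0,0,0,0,0,0,-1],[0,0,0,0,0,0,-1]])

```text
t: 26.57
tcp_pos: [0.5013, 0.3662, 0.0357]
tool_rot: [0.756, 0.417, 0.443, -0.241]
force: [0.3, -0.0, -0.4]
finger_gap: 0.333
```

```bash
python3 b.py
```

```text
q [ 0.1   1.05  2.14  2.26  1.09 -1.62] base [0.4979 0.3613 0.0053] cap [-5.6e-03 -9.0e-04  1.0e+00] F [ 0.3 -0.  -0.4] gap 0.33288172774598873
tcp [0.5013 0.3662 0.0357] t 26.57 yaw 58.0 gap 0.333 F [ 0.3 -0.  -0.4]
 shift now [-3.8 -0.   2.1]  rot [ 0.0029 -0.0033  0.0032]  shift after rot [-3.8  0.   2.1]
```

Now creep to bench contact.

servo_tool(motion=[[-2,0,1,0.002,0,0,-1],[0,0,0,0,0,0,-1],[0,0,0,0,0,0,-1]])

```text
t: 26.82
tcp_pos: [0.5011, 0.366, 0.0332]
tool_rot: [0.756, 0.417, 0.442, -0.242]
force: [0.5, 0.4, -0.6]
finger_gap: 0.334
```

servo_tool(motion=[[-1.5,0,1,0,0,0,-1],[0,0,0,0,0,0,-1],[0,0,0,0,0,0,-1]])

```text
t: 27.07
tcp_pos: [0.5013, 0.3661, 0.0314]
tool_rot: [0.756, 0.417, 0.443, -0.242]
force: [0.5, -0.8, -0.9]
finger_gap: 0.334
```

servo_tool(motion=[[-1,0,0.5,0,0,0,-1],[0,0,0,0,0,0,-1],[0,0,0,0,0,0,-1]])

```text
t: 27.32
tcp_pos: [0.5013, 0.3663, 0.0308]
tool_rot: [0.756, 0.417, 0.443, -0.242]
force: [0.0, 1.5, -0.2]
finger_gap: 0.333
```

```bash
python3 b.py;python3 -c "
from h import *
s=snap('scene');crop(s,380,190,480,290,7,'f7.png',1.2)"
```

```text
q [ 0.1   1.06  2.14  2.26  1.1  -1.63] base [4.979e-01 3.614e-01 4.000e-04] cap [-0.0056 -0.0028  1.    ] F [ 0.   1.5 -0.2] gap 0.33271566509105305
tcp [0.5013 0.3663 0.0308] t 27.32 yaw 58.0 gap 0.333 F [ 0.   1.5 -0.2]
 shift now [ 0.5  0.  -0.3]  rot [ 0.0008 -0.0049  0.0033]  shift after rot [ 0.5  0.  -0.3]
```

View pics/f7.png

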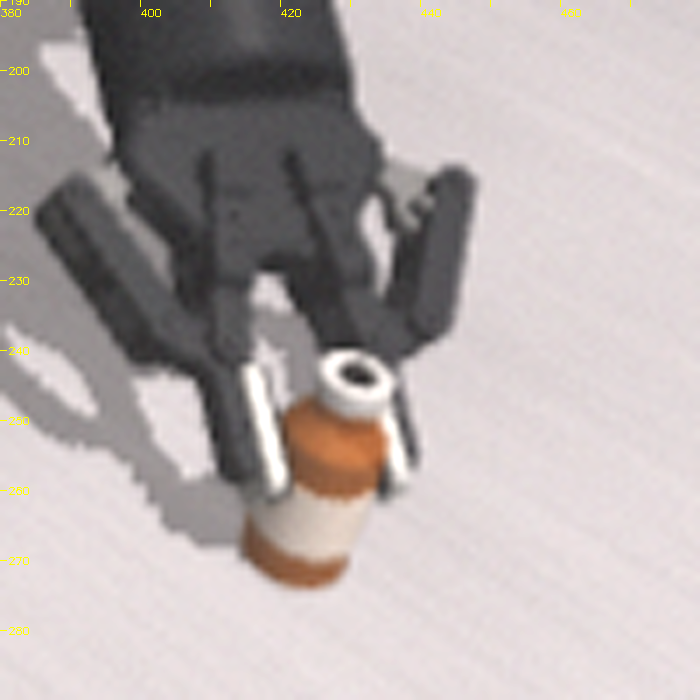

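servo_tool(motion=[[-1.5,0,0.8,0,0,0,-1],[0,0,0,0,0,0,-1],[0,0,0,0,0,0,-1]])

```text
t: 27.62
tcp_pos: [0.5016, 0.3665, 0.0309]
tool_rot: [0.755, 0.416, 0.445, -0.243]
force: [0.9, -0.2, -0.4]
finger_gap: 0.333
```

servo_tool(motion=[[-1.5,0,0.8,0,0,0,-1],[0,0,0,0,0,0,-1],[0,0,0,0,0,0,-1]])

```text
t: 27.87
tcp_pos: [0.5018, 0.3669, 0.0309]
tool_rot: [0.754, 0.416, 0.447, -0.244]
force: [0.0, -0.3, 0.3]
finger_gap: 0.334
```

```bash
python3 b.py; python3 -c "
from h import *
s=snap('scene')
T=s['world_from_camera']
for z in (0,.003):
  b=np.array([.498,.3614,z]); q=[proj(s,b+.015*np.array([np.cos(t),np.sin(t),0])) for t in np.linspace(0,6.28,60)]
  print(z,max(q,key=lambda p:p[1]), min(q,key=lambda p:p[0]))
crop(s,400,220,450,290,10,'f8.png',1.2)"
```

```text
q [ 0.1   1.07  2.14  2.27  1.11 -1.64] base [0.4986 0.3622 0.0005] cap [-0.0113 -0.01    0.9999] F [ 0.  -0.3  0.3] gap 0.33393672034499583
tcp [0.5018 0.3669 0.0309] t 27.87 yaw 58.1 gap 0.334 F [ 0.  -0.3  0.3]
 shift now [ 0.4  0.  -0.2]  rot [ 0.0018 -0.0141  0.0038]  shift after rot [ 0.4  0.  -0.2]
0 [424.60251905 275.08308065] [414.46178718 267.84728342]
0.003 [424.98054103 274.10576331] [414.80911914 266.87525888]
```

View pics/f8.png

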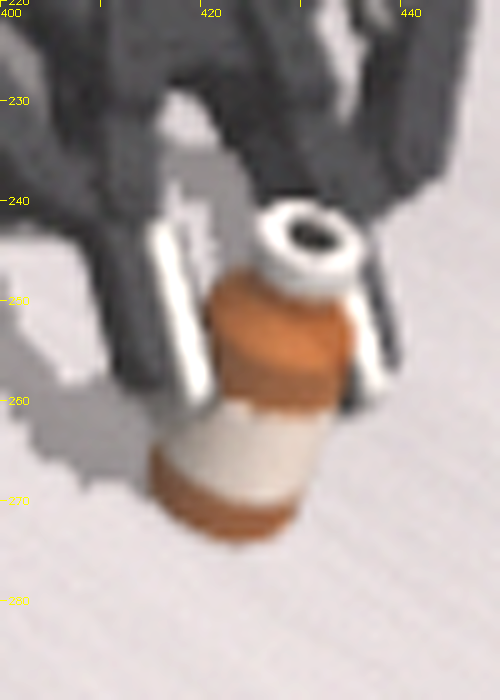

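servo_tool(motion=[[0,0,0,0.002,-0.012,0,-1],[0,0,0,0,0,0,-1],[0,0,0,0,0,0,0],[0,0,0,0,0,0,0.2],[0,0,0,0,0,0,0.3],[0,0,0,0,0,0,0.3]])

```text
t: 28.42
tcp_pos: [0.502, 0.367, 0.03]
tool_rot: [0.757, 0.418, 0.441, -0.241]
force: [-0.2, -0.1, 0.9]
finger_gap: 0.65
```

```bash
python3 b.py; python3 -c "
from h import *
s=snap('scene')
crop(s,380,200,450,290,8,'f9.png',1.2)"
```

```text
q [ 0.1   1.06  2.14  2.26  1.09 -1.62] base [ 4.985e-01  3.620e-01 -4.000e-04] cap [-0.0028  0.0023  1.    ] F [-0.2 -0.1  0.9] gap 0.6504099813122088
tcp [0.502 0.367 0.03 ] t 28.42 yaw 58.1 gap 0.65 F [-0.2 -0.1  0.9]
 shift now [ 1.2  0.  -0.7]  rot [-0.0006  0.0009  0.0045]  shift after rot [ 1.2  0.  -0.7]
```

View pics/f9.png

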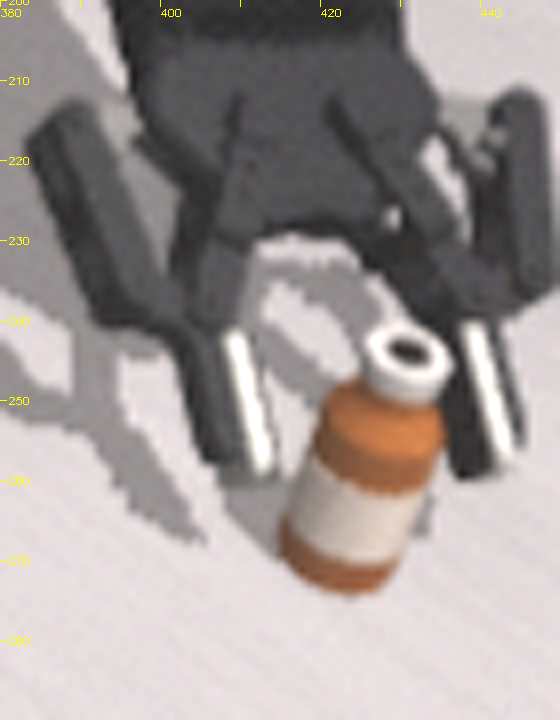

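servo_tool(motion=[[0,0,-8,0,0,0,0.3],[2,0,-14,0,0,0,0.3],[10,0,-14,0,0,0,0.3],[14,0,-12,0,0,0,0.3],[16,0,-10,0,0,0,0.3],[16,0,-10,0,0,0,0.3],[16,0,-10,0,0,0,0.3],[14,0,-8,0,0,0,0.3],[8,0,-5,0,0,0,0.3],[0,0,0,0,0,0,0.3]])

```text
t: 29.3
tcp_pos: [0.4796, 0.3357, 0.1623]
tool_rot: [0.759, 0.417, 0.437, -0.242]
force: [-0.2, 0.5, 0.3]
finger_gap: 0.651
```

```bash
python3 -c "
from h import *
print(manip.sense()['q'].round(2))
s=snap('scene');print(ray(s,430.25,243.25,.075))
crop(s,380,200,450,290,8,'g1.png',1.2)
s=snap('top');crop(s,60,170,160,260,7,'g1t.png',1.3)
go([.498,.362,.17],58,0)
plan([.498,.362,.17],35,0,12,0.3)
"
```

```text
[ 0.02  0.72  2.24  2.06  0.96 -1.38]
[0.49834548 0.35862399 0.075     ]
tcp [0.4796 0.3357 0.1606] t 29.4 yaw 57.1 gap 0.647 F [ 0.  -0.9 -0.1]
 shift now [24.3  1.4 23. ]  rot [-9.0000e-04 -1.0449e+00 -8.6000e-03]  shift after rot [32.1  1.6 -9.4]
[1.0, 0.0, 1.0, -0.011, -0.052, 0.018, 0.3]
[2.0, 0.0, 1.0, -0.014, -0.069, 0.024, 0.3]
[2.0, -0.0, 2.0, -0.017, -0.084, 0.029, 0.3]
[3.0, -0.0, 2.0, -0.02, -0.096, 0.033, 0.3]
[3.0, -0.0, 2.0, -0.021, -0.105, 0.036, 0.3]
[3.0, -0.0, 1.0, -0.022, -0.11, 0.038, 0.3]
[3.0, -1.0, 1.0, -0.022, -0.11, 0.038, 0.3]
[3.0, -1.0, 0.0, -0.021, -0.105, 0.036, 0.3]
[3.0, -1.0, 0.0, -0.02, -0.096, 0.033, 0.3]
[3.0, -1.0, -0.0, -0.017, -0.084, 0.029, 0.3]
[2.0, -1.0, -0.0, -0.014, -0.069, 0.024, 0.3]
[2.0, -1.0, -0.0, -0.011, -0.052, 0.018, 0.3]
```

View pics/g1.png

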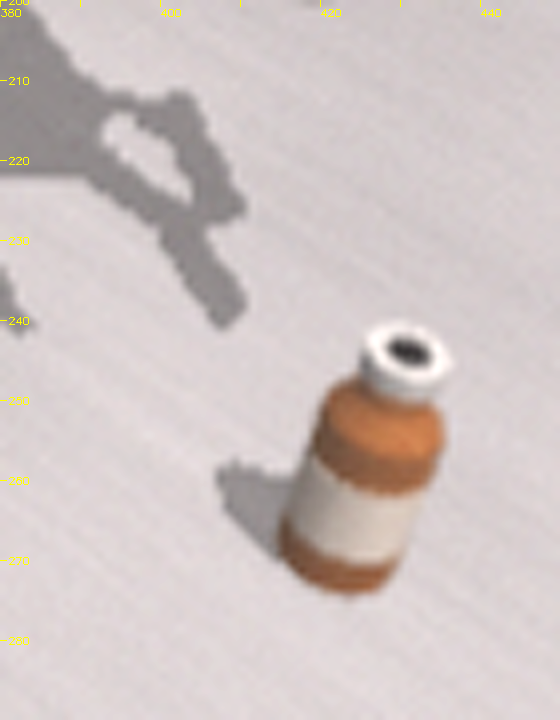

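View pics/g1t.png

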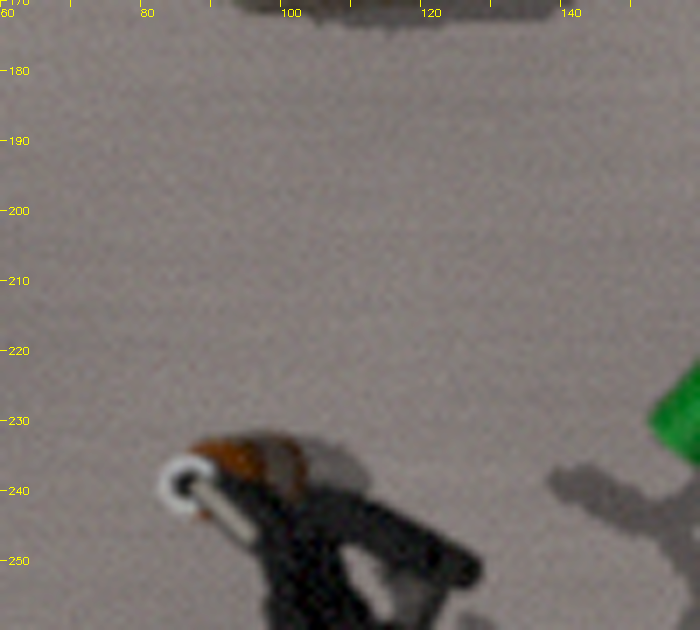

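```bash
python3 -c "
from h import *
s=snap('top');print(ray(s,86.2,238.8,.075))
plan([.498,.361,.17],20,0,13,0.3)
"
```

```text
[0.49683863 0.36032007 0.075     ]
[1.0, 0.0, 1.0, -0.016, -0.046, 0.027, 0.3]
[2.0, 0.0, 1.0, -0.021, -0.06, 0.035, 0.3]
[2.0, -0.0, 1.0, -0.025, -0.073, 0.043, 0.3]
[2.0, -0.0, 1.0, -0.029, -0.084, 0.049, 0.3]
[3.0, -0.0, 1.0, -0.032, -0.092, 0.054, 0.3]
[3.0, -1.0, 1.0, -0.034, -0.097, 0.057, 0.3]
[3.0, -1.0, 1.0, -0.034, -0.099, 0.058, 0.3]
[3.0, -1.0, 1.0, -0.034, -0.097, 0.057, 0.3]
[3.0, -1.0, 0.0, -0.032, -0.092, 0.054, 0.3]
[2.0, -1.0, -0.0, -0.029, -0.084, 0.049, 0.3]
[2.0, -1.0, -0.0, -0.025, -0.073, 0.043, 0.3]
[2.0, -1.0, -0.0, -0.021, -0.06, 0.035, 0.3]
[1.0, -1.0, -0.0, -0.016, -0.046, 0.027, 0.3]
```

servo_tool(motion=[[1,0,0,-0.016,-0.046,0.027,0.3],[2,0,0,-0.021,-0.06,0.035,0.3],[2,0,0,-0.026,-0.075,0.044,0.3],[2,0,0,-0.03,-0.09,0.052,0.3],[3,0,0,-0.034,-0.1,0.058,0.3],[3,-1,0,-0.034,-0.1,0.058,0.3],[3,-1,0,-0.034,-0.1,0.058,0.3],[3,-1,0,-0.034,-0.1,0.058,0.3],[3,-1,0,-0.033,-0.095,0.055,0.3],[2,-1,0,-0.03,-0.085,0.05,0.3],[2,-1,0,-0.025,-0.073,0.043,0.3],[2,-1,0,-0.021,-0.06,0.035,0.3]])

```text
t: 30.45
tcp_pos: [0.4637, 0.3538, 0.1501]
tool_rot: [0.924, 0.312, 0.168, -0.146]
force: [0.6, 0.1, -0.5]
finger_gap: 0.655
```

servo_tool(motion=[[1,0,0,-0.016,-0.046,0.027,0.3],[0,0,0,0,0,0,0.3]])

```text
t: 30.62
tcp_pos: [0.4643, 0.3547, 0.1481]
tool_rot: [0.933, 0.302, 0.144, -0.133]
force: [0.4, 0.4, 0.9]
finger_gap: 0.65
```

```bash
python3 -c "
from h import *
print(manip.sense()['q'].round(2))
go([.4975,.361,.15],20,0)
plan([.4975,.361,.12],20,0,7,0.3)
"
```

```text
[0.33 0.51 1.89 0.55 0.51 0.82]
tcp [0.4643 0.3547 0.1481] t 30.62 yaw 34.0 gap 0.65 F [0.4 0.4 0.9]
 shift now [29.7 14.7  6.7]  rot [-0.2132 -0.3333  0.2725]  shift after rot [33.3  5.4 -1.9]
[2.0, 2.0, 3.0, -0.021, -0.032, 0.026, 0.3]
[3.0, 3.0, 5.0, -0.03, -0.047, 0.038, 0.3]
[4.0, 3.0, 6.0, -0.037, -0.057, 0.047, 0.3]
[5.0, 3.0, 6.0, -0.039, -0.061, 0.05, 0.3]
[5.0, 2.0, 5.0, -0.037, -0.057, 0.047, 0.3]
[4.0, 1.0, 4.0, -0.03, -0.047, 0.038, 0.3]
[3.0, 1.0, 3.0, -0.021, -0.032, 0.026, 0.3]
```

servo_tool(motion=[[2,2,0,-0.021,-0.032,0.026,0.3],[3,3,0,-0.03,-0.047,0.038,0.3],[4,3,1,-0.037,-0.057,0.047,0.3],[5,3,1,-0.039,-0.061,0.05,0.3],[5,2,1,-0.037,-0.057,0.047,0.3],[4,1,1,-0.03,-0.047,0.038,0.3],[3,1,0,-0.021,-0.032,0.026,0.3],[0,0,0,0,0,0,0.3]])

```text
t: 31.28
tcp_pos: [0.4832, 0.3519, 0.1317]
tool_rot: [0.984, 0.176, -0.023, 0.003]
force: [-0.1, -0.2, -1.0]
finger_gap: 0.649
```

```bash
python3 -c "
from h import *
print(manip.sense()['q'].round(2))
plan([.4975,.361,.11],20,0,6,0.3)
go([.4975,.361,.11],20,0)
"
```

```text
[0.44 0.63 1.56 0.01 1.   1.65]
[2.0, -0.0, 2.0, -0.0, 0.005, 0.001, 0.3]
[3.0, -1.0, 4.0, -0.0, 0.008, 0.001, 0.3]
[4.0, -1.0, 4.0, -0.0, 0.01, 0.001, 0.3]
[4.0, -1.0, 4.0, -0.0, 0.01, 0.001, 0.3]
[3.0, -1.0, 4.0, -0.0, 0.008, 0.001, 0.3]
[2.0, -0.0, 3.0, -0.0, 0.005, 0.001, 0.3]
tcp [0.4832 0.3519 0.1317] t 31.28 yaw 20.3 gap 0.649 F [-0.1 -0.2 -1. ]
 shift now [17.6 -3.5 20.9]  rot [-0.0017  0.0465  0.005 ]  shift after rot [16.6 -3.6 21.7]
```

servo_tool(motion=[[3,0,2,0,0.01,0.001,0.3],[4,-1,4,0,0.012,0.001,0.3],[4,-1,4,0,0.012,0.001,0.3],[4,-1,4,0,0.01,0.001,0.3],[2,0,3,0,0.004,0,0.3],[0,0,0,0,0,0,0.3],[0,0,0,0,0,0,0.3]])

```text
t: 31.87
tcp_pos: [0.4923, 0.3587, 0.1069]
tool_rot: [0.984, 0.177, -0.004, -0.004]
force: [-0.2, 0.3, -0.8]
finger_gap: 0.646
```

```bash
python3 -c "
from h import *
go([.4975,.361,.027],20,0)
s=snap('scene');crop(s,380,180,460,290,7,'g2.png',1.2)
"
```

```text
tcp [0.4923 0.3587 0.1069] t 31.87 yaw 20.4 gap 0.646 F [-0.2  0.3 -0.8]
 shift now [ 6.2  0.4 79.9]  rot [-0.0088  0.0062  0.0066]  shift after rot [ 5.7 -0.4 79.9]
```

View pics/g2.png

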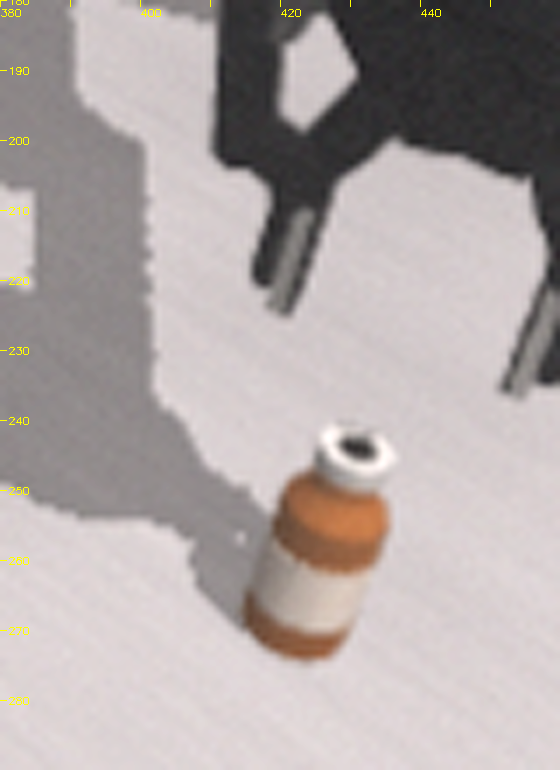

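servo_tool(motion=[[2,0,6,-0.004,0.003,0.003,0.3],[2,0,14,-0.004,0.003,0.003,0.3],[1,0,18,0,0,0,0.3],[0,0,18,0,0,0,0.3],[0,0,12,0,0,0,0.3],[0,0,5,0,0,0,0.3],[0,0,0,0,0,0,0.3],[0,0,0,0,0,0,0.3]])

```text
t: 32.58
tcp_pos: [0.5002, 0.3622, 0.0326]
tool_rot: [0.985, 0.174, 0.004, -0.001]
force: [0.6, 0.7, -0.6]
finger_gap: 0.647
```

```bash
python3 -c "
from h import *
go([.4975,.361,.029],20,0)
"
```

```text
tcp [0.5002 0.3622 0.0326] t 32.58 yaw 20.0 gap 0.647 F [ 0.6  0.7 -0.6]
 shift now [-3.   0.2  3.6]  rot [-0.0006 -0.0086  0.0002]  shift after rot [-3.   0.2  3.6]
```

servo_tool(motion=[[-2,0,2,0,-0.008,0,0.3],[-1,0,0,0,0,0,0.3],[0,0,0,0,0,0,0.3],[0,0,0,0,0,0,-1],[0,0,0,0,0,0,-1],[0,0,0,0,0,0,-1],[0,0,0,0,0,0,-1],[0,0,0,0,0,0,-1]], grip_force=30)

```text
t: 33.25
tcp_pos: [0.4993, 0.3622, 0.0344]
tool_rot: [0.985, 0.174, 0.003, -0.001]
force: [0.1, -0.3, -0.6]
finger_gap: 0.339
```

```bash
python3 -c "
from h import *
go([.4975,.361,.029],20,0)
"
```

```text
tcp [0.4993 0.3622 0.0344] t 33.25 yaw 20.0 gap 0.339 F [ 0.1 -0.3 -0.6]
 shift now [-2.2  0.6  5.4]  rot [-0.0013 -0.0067  0.0003]  shift after rot [-2.1  0.5  5.4]
```

servo_tool(motion=[[0,0,-4,0,0,0,-1],[0,0,-10,0,0,0,-1],[0,0,-18,0,0,0,-1],[0,0,-22,0,0,0,-1],[0,0,-22,0,0,0,-1],[0,0,-22,0,0,0,-1],[0,0,-14,0,0,0,-1],[0,0,-6,0,0,0,-1],[0,0,0,0,0,0,-1]])

```text
t: 34.0
tcp_pos: [0.4976, 0.3614, 0.1612]
tool_rot: [0.985, 0.174, 0.002, -0.001]
force: [0.4, 0.4, -0.7]
finger_gap: 0.336
```

```bash
python3 -c "
from h import *
a=np.radians(-16.5);e=np.array([np.cos(a),np.sin(a),0])
far=np.array([.6288,.0325,0]); p=far-.0955*e; print(p)
go(p+[0,0,.16],-16.5)
plan(p+[0,0,.16],-16.5,0,13,-1)
s=snap('scene');crop(s,360,100,460,230,6,'g3.png',1.2)
"
```

```text
[0.53723272 0.05962347 0.        ]
tcp [0.4976 0.3614 0.1612] t 34.0 yaw 20.0 gap 0.336 F [ 0.4  0.4 -0.7]
 shift now [-66.1 297.1   0.5]  rot [-0.0027 -0.0043  0.6373]  shift after rot [123.7 278.1   1.2]
[-3.0, 14.0, 0.0, -0.0, -0.0, 0.029, -1]
[-3.0, 18.0, 0.0, -0.0, -0.0, 0.038, -1]
[-3.0, 22.0, 0.0, -0.0, -0.0, 0.046, -1]
[-3.0, 25.0, 0.0, -0.0, -0.0, 0.053, -1]
[-1.0, 28.0, 0.0, -0.0, -0.0, 0.059, -1]
[0.0, 30.0, 0.0, -0.0, -0.0, 0.062, -1]
[2.0, 30.0, 0.0, -0.0, -0.0, 0.063, -1]
[4.0, 29.0, 0.0, -0.0, -0.0, 0.062, -1]
[5.0, 27.0, 0.0, -0.0, -0.0, 0.059, -1]
[6.0, 25.0, 0.0, -0.0, -0.0, 0.053, -1]
[7.0, 21.0, 0.0, -0.0, -0.0, 0.046, -1]
[6.0, 17.0, 0.0, -0.0, -0.0, 0.038, -1]
[5.0, 13.0, 0.0, -0.0, -0.0, 0.029, -1]
```

View pics/g3.png

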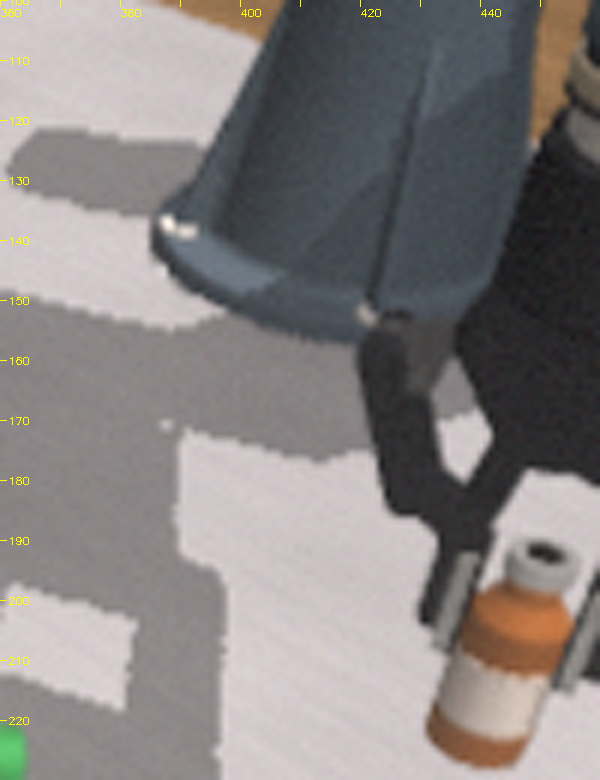

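servo_tool(motion=[[-3,12,0,0,0,0.03,-1],[-3,18,0,0,0,0.038,-1],[-3,22,0,0,0,0.046,-1],[-3,25,0,0,0,0.053,-1],[-1,28,0,0,0,0.059,-1],[0,30,0,0,0,0.062,-1],[2,30,0,0,0,0.063,-1],[4,28,0,0,0,0.062,-1],[5,25,0,0,0,0.059,-1],[6,20,0,0,0,0.053,-1],[6,15,0,0,0,0.046,-1],[5,10,0,0,0,0.038,-1]])

```text
t: 35.05
tcp_pos: [0.5204, 0.0764, 0.1457]
tool_rot: [0.989, -0.149, -0.013, 0.004]
force: [0.4, -0.0, -1.0]
finger_gap: 0.339
```

servo_tool(motion=[[3,5,0,0,0,0.02,-1],[0,0,0,0,0,0,-1],[0,0,0,0,0,0,-1]])

```text
t: 35.3
tcp_pos: [0.5195, 0.0661, 0.1426]
tool_rot: [0.986, -0.164, -0.017, 0.005]
force: [-0.6, 0.3, -1.6]
finger_gap: 0.338
```

```bash
python3 -c "
from h import *
go([.5372,.0596,.1],-16.5)
s=snap('scene');crop(s,255,110,335,225,7,'g4.png',1.2)
"
```

```text
tcp [0.5195 0.0661 0.1426] t 35.3 yaw -18.9 gap 0.338 F [-0.6  0.3 -1.6]
 shift now [20.2 -0.2 42. ]  rot [ 0.0145  0.0318 -0.0416]  shift after rot [18.8  1.2 42.6]
```

View pics/g4.png

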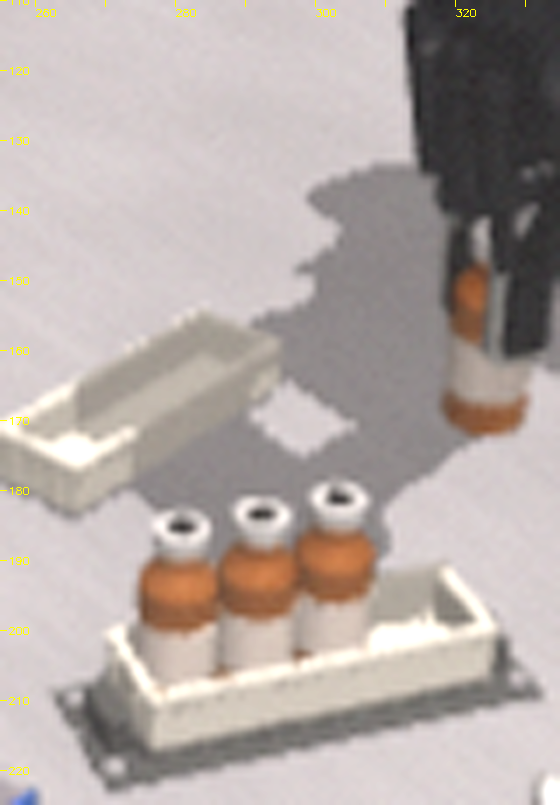

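servo_tool(motion=[[4,0,0,0.004,0.008,-0.01,-1],[5,0,4,0.004,0.008,-0.01,-1],[4,0,10,0.003,0.007,-0.008,-1],[2,0,10,0,0,-0.005,-1],[1,0,6,0,0,0,-1],[0,0,0,0,0,0,-1],[0,0,0,0,0,0,-1]])

```text
t: 35.93
tcp_pos: [0.5351, 0.0652, 0.1096]
tool_rot: [0.99, -0.142, -0.003, 0.0]
force: [0.4, -0.7, -0.1]
finger_gap: 0.338
```

```bash
python3 -c "
from h import *
go([.5382,.0598,.1],-16.5)
s=snap('scene');crop(s,255,120,345,225,7,'g5.png',1.2)
s=snap('top');crop(s,180,160,250,250,8,'g5t.png',1.4)
"
```

```text
tcp [0.5351 0.0652 0.1096] t 35.93 yaw -16.3 gap 0.338 F [ 0.4 -0.7 -0.1]
 shift now [4.5 4.3 9.6]  rot [0.0018 0.0066 0.0036]  shift after rot [4.5 4.3 9.6]
```

View pics/g5.png

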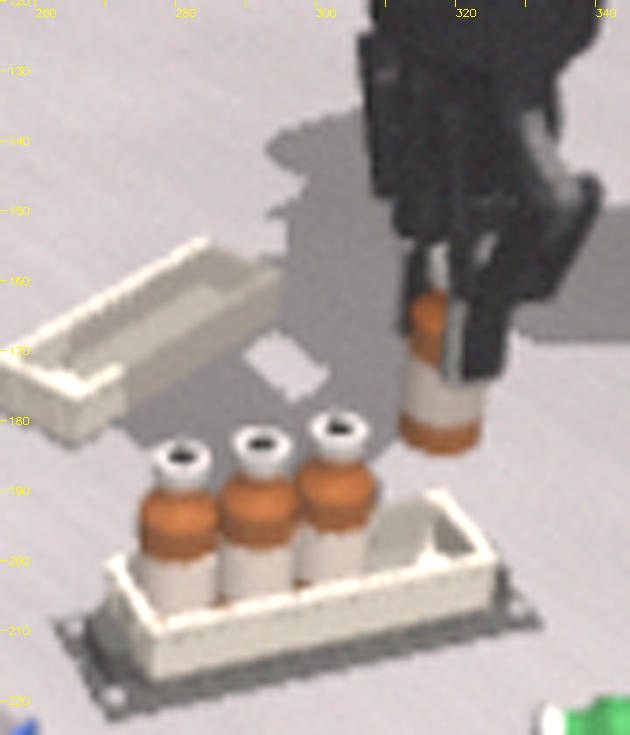

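View pics/g5t.png

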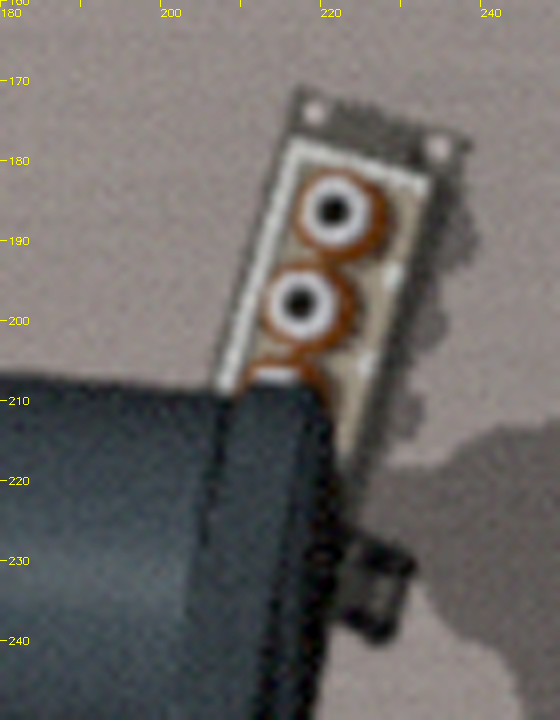

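```bash
python3 -c "
from h import *
s=snap('scene');t=snap('top')
w=[ray(s,*p,.086) for p in [(280.4,184.8),(291.9,182.8),(303.1,180.6)]]
for x in w: print(x.round(4), np.linalg.norm(x-w[0]).round(4))
w=[ray(t,*p,.086) for p in [(221.25,185.9),(217,197.5)]]
for x in w: print(x.round(4), np.linalg.norm(x-w[0]).round(4))
for n,p in [('nearend rim inner?',(487,562)),('backcorner',(437,490))]:
  print(n, ray(s,255+p[0]/7-.5,120+p[1]/7-.5,.031))
"
```

```text
[0.6283 0.0312 0.086 ] 0.0
[0.5994 0.0405 0.086 ] 0.0303
[0.5701 0.0489 0.086 ] 0.0608
[0.6258 0.0324 0.086 ] 0.0
[0.5978 0.0424 0.086 ] 0.0297
nearend rim inner? [0.52676542 0.08686953 0.031     ]
backcorner [0.51022625 0.0420389  0.031     ]
```

```bash
python3 -c "
from h import *
s=snap('scene');st=manip.sense();print(st['tcp_pos'])
R=Ro.from_quat(st['tool_rot'])
import sys
for off in (-4,-2,0,2):
  b=st['tcp_pos']+R.apply([off/1000,0,.0344])
  q=np.array([proj(s,b+.015*np.array([np.cos(t),np.sin(t),0])) for t in np.linspace(0,6.28,90)])
  print(off,'u',q[:,0].min().round(2),q[:,0].max().round(2),'vmax',q[:,1].max().round(2))
crop(s,300,165,335,195,16,'g6.png',1.2)
"
```

```text
[0.53556126 0.06491186 0.11049758]
-4 u 312.87 324.82 vmax 185.45
-2 u 312.16 324.11 vmax 185.59
0 u 311.44 323.39 vmax 185.74
2 u 310.72 322.68 vmax 185.89
```

View pics/g6.png

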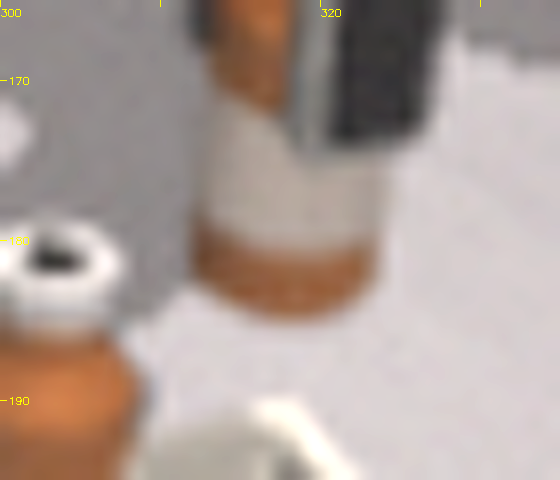

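servo_tool(motion=[[1,2,0,0,0.004,0.002,-1],[1,2,6,0,0.003,0,-1],[1,0,10,0,0,0,-1],[0,0,12,0,0,0,-1],[0,0,6,0,0,0,-1],[0,0,0,0,0,0,-1],[0,0,0,0,0,0,-1]])

```text
t: 36.77
tcp_pos: [0.5384, 0.059, 0.0744]
tool_rot: [0.99, -0.143, 0.003, 0.001]
force: [-0.5, -0.3, -0.1]
finger_gap: 0.339
```

```bash
python3 -c "
from h import *
go([.538,.0598,.0454],-16.5)
"
```

```text
tcp [0.5384 0.059  0.0744] t 36.77 yaw -16.5 gap 0.339 F [-0.5 -0.3 -0.1]
 shift now [-0.8 -0.7 29. ]  rot [ 0.001  -0.0057  0.0002]  shift after rot [-0.6 -0.7 29. ]
```

Aligned. Lower into the slot gently, watching the force.

servo_tool(motion=[[0,0,4,0,-0.005,0,-1],[0,0,5,0,0,0,-1],[0,0,4,0,0,0,-1],[0,0,0,0,0,0,-1],[0,0,0,0,0,0,-1]])

```text
t: 37.18
tcp_pos: [0.539, 0.0589, 0.0604]
tool_rot: [0.99, -0.143, 0.001, 0.001]
force: [0.4, 0.6, -1.1]
finger_gap: 0.335
```

```bash
python3 -c "
from h import *
go([.538,.0598,.0454],-16.5)
s=snap('scene');crop(s,260,150,340,225,8,'g7.png',1.2)
"
```

```text
tcp [0.539  0.0589 0.0604] t 37.18 yaw -16.5 gap 0.335 F [ 0.4  0.6 -1.1]
 shift now [-1.3 -0.6 15. ]  rot [ 0.0009 -0.0013  0.0002]  shift after rot [-1.2 -0.6 15. ]
```

View pics/g7.png

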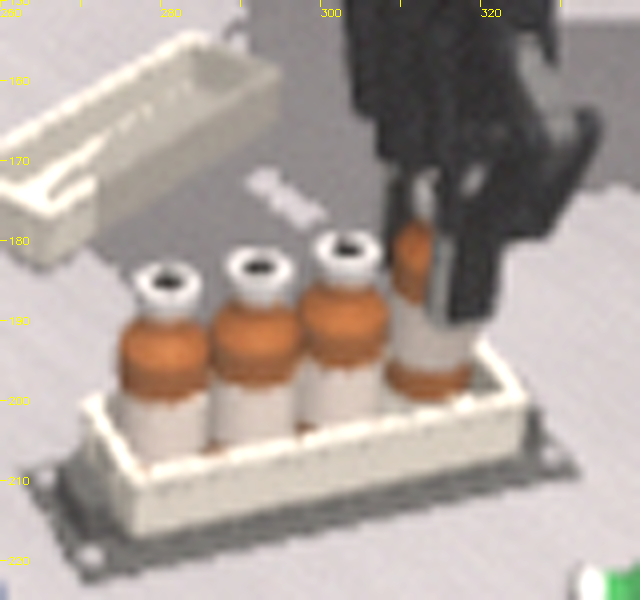

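servo_tool(motion=[[-2,0,3,0,0,0,-1],[0,0,4,0,0,0,-1],[0,0,4,0,0,0,-1],[0,0,1,0,0,0,-1],[0,0,0,0,0,0,-1]])

```text
t: 37.65
tcp_pos: [0.5372, 0.0596, 0.0479]
tool_rot: [0.99, -0.143, 0.001, 0.0]
force: [-0.1, -0.5, -0.8]
finger_gap: 0.338
```

servo_tool(motion=[[0,0,2,0,0,0,-1],[0,0,0,0,0,0,-1]])

```text
t: 37.82
tcp_pos: [0.5372, 0.0596, 0.0456]
tool_rot: [0.99, -0.143, 0.001, 0.0]
force: [0.1, 0.5, -0.9]
finger_gap: 0.34
```

servo_tool(motion=[[0,0,1.5,0,0,0,-1],[0,0,0,0,0,0,-1]])

```text
t: 37.98
tcp_pos: [0.5378, 0.0595, 0.0449]
tool_rot: [0.99, -0.143, 0.002, 0.001]
force: [-0.3, -0.5, 0.2]
finger_gap: 0.34
```

servo_tool(motion=[[0,0,1,0,0,0,-1],[0,0,0,0,0,0,-1]])

```text
t: 38.15
tcp_pos: [0.5384, 0.0594, 0.0449]
tool_rot: [0.99, -0.143, 0.003, 0.001]
force: [0.1, 0.3, -0.7]
finger_gap: 0.34
```

servo_tool(motion=[[0,0,0,0,0,0,0.2],[0,0,0,0,0,0,0.2],[0,0,0,0,0,0,0.2],[0,0,-6,0,0,0,0.2],[0,0,-15,0,0,0,0.2],[0,0,-22,0,0,0,0.2],[0,0,-25,0,0,0,0.2],[0,0,-22,0,0,0,0.2],[0,0,-12,0,0,0,0.2],[0,0,0,0,0,0,0.2]])

```text
t: 38.98
tcp_pos: [0.5367, 0.0596, 0.1507]
tool_rot: [0.99, -0.143, 0.0, 0.001]
force: [0.4, -1.1, -0.0]
finger_gap: 0.6
```

```bash
python3 -c "
from h import *
go([.52,-.129,.16],13.8)
s=snap('scene');crop(s,220,120,340,225,6,'g8.png',1.2)
"
```

```text
tcp [0.5367 0.0596 0.1507] t 38.98 yaw -16.5 gap 0.6 F [ 0.4 -1.1 -0. ]
 shift now [ 37.5 185.6  -9. ]  rot [ 1.300e-03 -4.000e-04 -5.284e-01]  shift after rot [-61.2 179.2  -9.3]
```

View pics/g8.png

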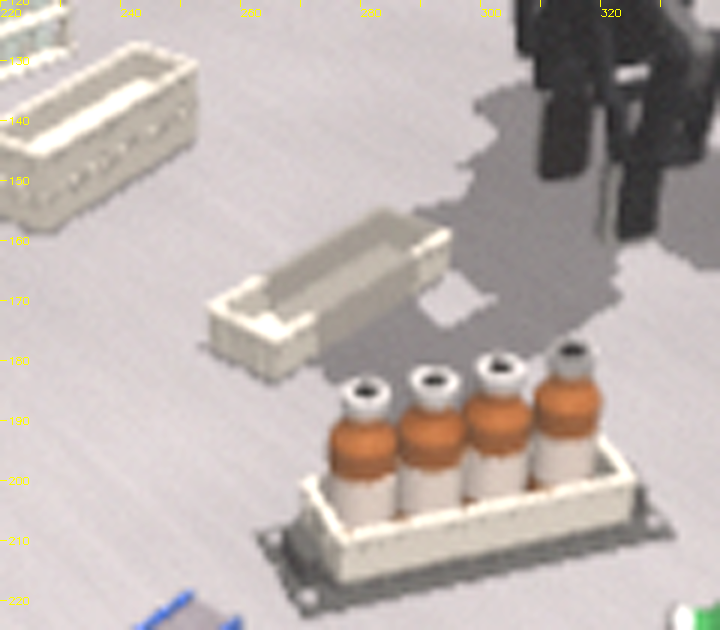

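```bash
python3 -c "
from h import *
s=snap('top');crop(s,260,185,395,265,5,'h1t.png',1.5)
s=snap('scene');crop(s,205,110,305,190,8,'h1.png',1.1)
"
```

```text
(no output)
```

View pics/h1t.png

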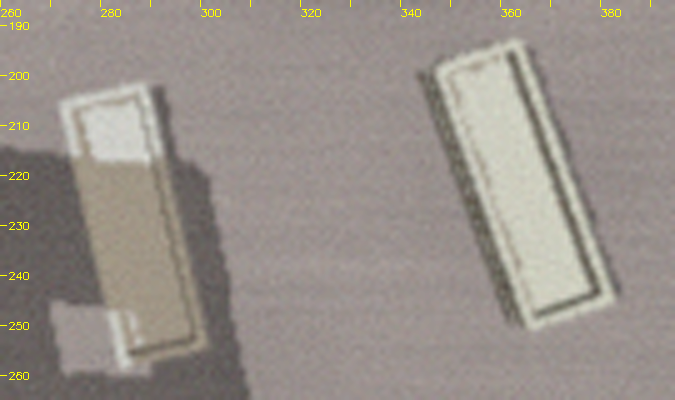

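View pics/h1.png

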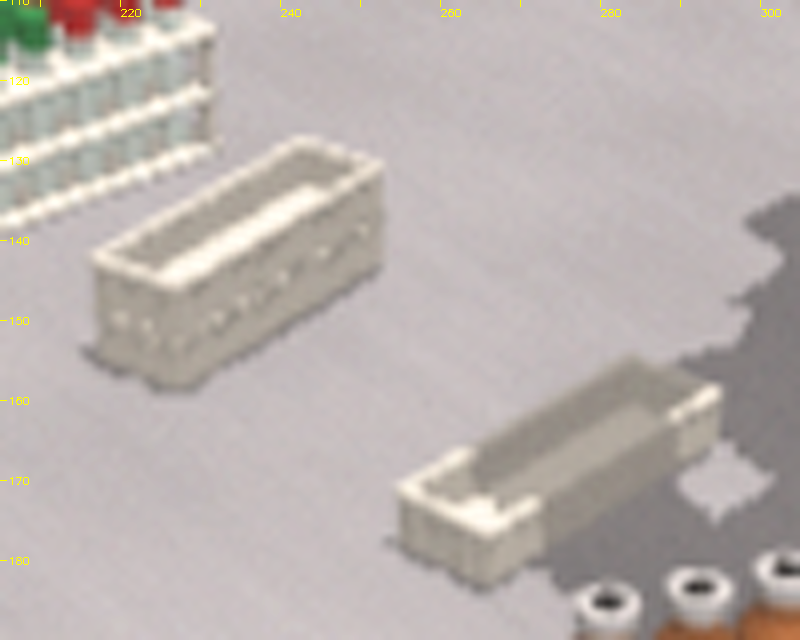

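```bash
cat > fit.py <<'E'
from h import *
from scipy.optimize import least_squares
def fit(t,c,tp,cp,z,x0,yaw0):
    L,W=.068,.022
    A=[np.array(ray(t,*p,z)[:2])+[.0024,-.0007] for p in tp]; B=[np.array(ray(c,*p,z)[:2])+[.0002,.0008] for p in cp]
    loc=lambda yaw:np.array([[L*sx*np.cos(yaw)-W*sy*np.sin(yaw),L*sx*np.sin(yaw)+W*sy*np.cos(yaw)] for sx,sy in [(1,1),(1,-1),(-1,-1),(-1,1)]])
    def near(q,P): return P[np.argmin(np.linalg.norm(P-q,axis=1))]-q
    f=lambda v,S:np.concatenate([near(q,v[:2]+loc(v[2])) for q in S])
    for n,S in (("top",A),("scene",B),("both",A+B)):
        r=least_squares(lambda v:f(v,S),[*x0,yaw0],x_scale=[.01,.01,.1]); print(n,r.x[:2].round(4),np.degrees(r.x[2]).round(2),"rms mm",(np.sqrt(np.mean(r.fun**2))*1000).round(2))
E
python3 - <<'E'
from fit import *
t=snap("top");c=snap("scene")
T=lambda P:[(260+x/5-.5,185+y/5-.5) for x,y in P]; C=lambda P:[(205+x/8-.5,110+y/8-.5) for x,y in P]
print("spare");fit(t,c,T([(58,102),(148,80),(208,346),(122,370)]),C([(397,487),(632,357),(722,390),(490,530)]),.029,[.521,-.129],.24)
print("pile");fit(t,c,T([(434,67),(522,38),(618,297),(531,330)]),C([(93,257),(303,137),(384,162),(180,287)]),.052,[.543,-.321],.34)
E
```

```text
spare
top [ 0.5222 -0.1286] 13.25 rms mm 1.14
scene [ 0.5211 -0.1289] 12.53 rms mm 1.26
both [ 0.5217 -0.1288] 12.9 rms mm 1.31
pile
top [ 0.5444 -0.3208] 19.69 rms mm 0.79
scene [ 0.5419 -0.3214] 20.0 rms mm 0.7
both [ 0.5431 -0.3211] 19.85 rms mm 1.2
```

```bash
python3 -c "
from h import *
plan([.5217,-.1288,.12],12.9,0,10,0.7)
"
```

```text
[3.0, 11.0, 2.0, 0.0, 0.0, -0.032, 0.7]
[3.0, 16.0, 2.0, 0.0, 0.001, -0.044, 0.7]
[3.0, 20.0, 3.0, 0.0, 0.001, -0.054, 0.7]
[2.0, 23.0, 3.0, 0.0, 0.001, -0.061, 0.7]
[1.0, 24.0, 3.0, 0.0, 0.001, -0.065, 0.7]
[-1.0, 24.0, 3.0, 0.0, 0.001, -0.065, 0.7]
[-2.0, 23.0, 3.0, 0.0, 0.001, -0.061, 0.7]
[-3.0, 20.0, 3.0, 0.0, 0.001, -0.054, 0.7]
[-3.0, 16.0, 2.0, 0.0, 0.001, -0.044, 0.7]
[-3.0, 11.0, 2.0, 0.0, 0.0, -0.032, 0.7]
```

servo_tool(motion=[[3,11,0,0,0,-0.032,0.2],[3,16,0,0,0,-0.044,0.2],[3,20,0,0,0,-0.054,0.5],[2,23,2,0,0,-0.061,0.7],[1,24,3,0,0,-0.065,0.7],[-1,24,4,0,0,-0.065,0.7],[-2,22,4,0,0,-0.061,0.7],[-3,18,4,0,0,-0.054,0.7],[-3,12,4,0,0,-0.044,0.7],[-2,5,4,0,0,-0.03,0.7],[0,0,0,0,0,0,0.7],[0,0,0,0,0,0,0.7]])

```text
t: 40.23
tcp_pos: [0.5144, -0.1221, 0.1051]
tool_rot: [0.992, 0.124, -0.017, -0.007]
force: [-1.0, -0.5, -0.4]
finger_gap: 0.85
```

```bash
python3 -c "
from h import *
go([.5217,-.1288,.05],12.9)
"
```

```text
tcp [ 0.5144 -0.1221  0.1051] t 40.23 yaw 14.3 gap 0.85 F [-1.  -0.5 -0.4]
 shift now [ 7.2  9.2 54.7]  rot [-0.0173  0.0323  0.0238]  shift after rot [ 5.6  8.1 55.1]
```

servo_tool(motion=[[2,3,6,-0.008,0.015,0.012,0.7],[2,3,12,-0.008,0.015,0.012,0.7],[1,2,14,0,0,0,0.7],[0,0,12,0,0,0,0.7],[0,0,6,0,0,0,0.7],[0,0,0,0,0,0,0.7],[0,0,0,0,0,0,0.7]])

```text
t: 40.82
tcp_pos: [0.52, -0.124, 0.0512]
tool_rot: [0.994, 0.111, -0.003, -0.002]
force: [-0.1, -0.2, 0.5]
finger_gap: 0.849
```

```bash
python3 -c "
from h import *
go([.5217,-.1288,.013],12.9)
"
```

```text
tcp [ 0.52   -0.124   0.0512] t 40.82 yaw 12.8 gap 0.849 F [-0.1 -0.2  0.5]
 shift now [ 0.7  5.2 38.2]  rot [-0.0046  0.0046 -0.0023]  shift after rot [ 0.5  5.  38.2]
```

servo_tool(motion=[[0,2,5,-0.004,0.004,-0.002,0.7],[0,2,10,0,0,0,0.7],[0,1,10,0,0,0,0.7],[0,0,8,0,0,0,0.7],[0,0,3,0,0,0,0.7],[0,0,0,0,0,0,0.7],[0,0,0,0,0,0,0.7]])

```text
t: 41.4
tcp_pos: [0.5225, -0.1292, 0.0128]
tool_rot: [0.994, 0.113, 0.001, 0.001]
force: [0.5, 0.1, 0.7]
finger_gap: 0.846
```

```bash
python3 -c "
from h import *
go([.5217,-.1288,.013],12.9)
s=snap('scene');crop(s,230,110,310,190,8,'h2.png',1.2)
"
```

```text
tcp [ 0.5225 -0.1292  0.0128] t 41.4 yaw 12.9 gap 0.846 F [0.5 0.1 0.7]
 shift now [-0.7 -0.5 -0.2]  rot [ 0.0015 -0.002   0.0003]  shift after rot [-0.7 -0.5 -0.2]
```

View pics/h2.png

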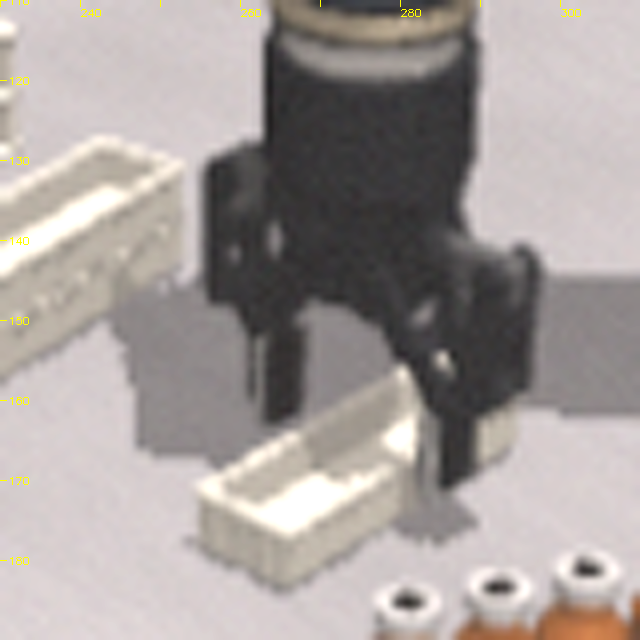

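servo_tool(motion=[[0,0,0,0,0,0,-1],[0,0,0,0,0,0,-1],[0,0,0,0,0,0,-1],[0,0,0,0,0,0,-1],[0,0,0,0,0,0,-1]], grip_force=30)

```text
t: 41.87
tcp_pos: [0.5231, -0.1294, 0.0141]
tool_rot: [0.994, 0.113, 0.002, 0.001]
force: [0.2, 0.1, -1.7]
finger_gap: 0.502
```

```bash
python3 -c "
from h import *
go([.5217,-.1288,.013],12.9)
s=snap('scene');crop(s,230,110,310,190,8,'h3.png',1.2)
"
```

```text
tcp [ 0.5231 -0.1294  0.0141] t 41.87 yaw 12.9 gap 0.502 F [ 0.2  0.1 -1.7]
 shift now [-1.2 -0.9  1.1]  rot [ 0.0028 -0.0037  0.0004]  shift after rot [-1.2 -0.9  1.1]
```

View pics/h3.png

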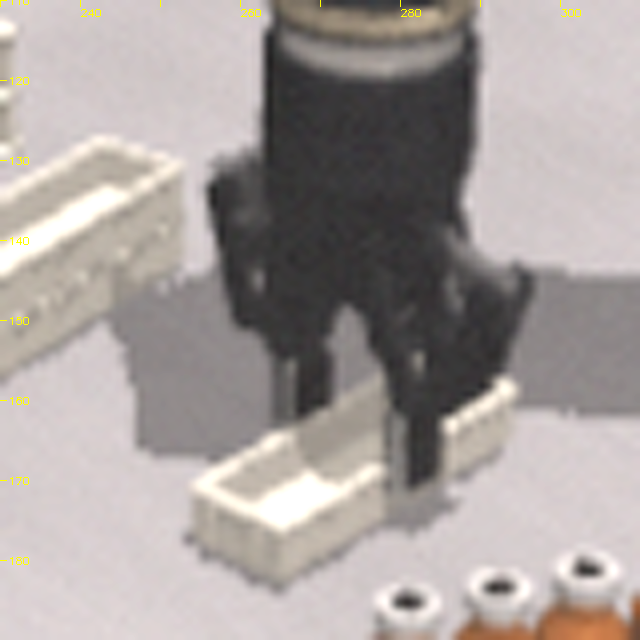

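servo_tool(motion=[[0,0,-3,0,0,0,-1],[0,0,-8,0,0,0,-1],[0,0,-16,0,0,0,-1],[0,0,-20,0,0,0,-1],[0,0,-20,0,0,0,-1],[0,0,-18,0,0,0,-1],[0,0,-8,0,0,0,-1],[0,0,0,0,0,0,-1]])

```text
t: 42.58
tcp_pos: [0.5215, -0.1287, 0.1128]
tool_rot: [0.994, 0.113, 0.001, 0.0]
force: [-0.7, -0.1, -1.1]
finger_gap: 0.508
```

```bash
python3 -c "
from h import *
p=[.5441,-.3215,.115]
go(p,19.85)
plan(p,19.85,0,10,-1)
s=snap('scene');crop(s,230,90,310,190,7,'h4.png',1.2)
"
```

```text
tcp [ 0.5215 -0.1287  0.1128] t 42.58 yaw 12.9 gap 0.508 F [-0.7 -0.1 -1.1]
 shift now [-21.1 193.   -2. ]  rot [ 0.0011 -0.0013 -0.1208]  shift after rot [-44.2 189.1  -2.2]
[-1.0, 12.0, -0.0, 0.0, -0.0, -0.008, -1]
[-2.0, 16.0, -0.0, 0.0, -0.0, -0.01, -1]
[-3.0, 20.0, -0.0, 0.0, -0.0, -0.013, -1]
[-3.0, 23.0, -0.0, 0.0, -0.0, -0.014, -1]
[-4.0, 24.0, -0.0, 0.0, -0.0, -0.015, -1]
[-4.0, 24.0, -0.0, 0.0, -0.0, -0.015, -1]
[-4.0, 23.0, -0.0, 0.0, -0.0, -0.014, -1]
[-4.0, 20.0, -0.0, 0.0, -0.0, -0.013, -1]
[-3.0, 16.0, -0.0, 0.0, -0.0, -0.01, -1]
[-3.0, 12.0, -0.0, 0.0, -0.0, -0.008, -1]
```

View pics/h4.png

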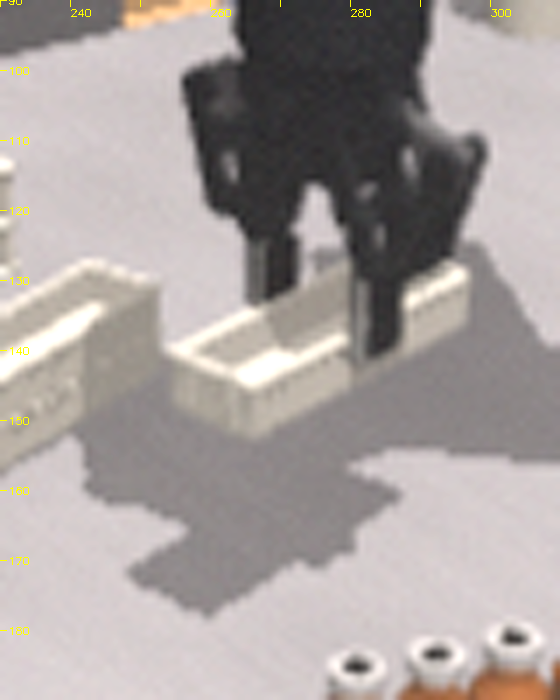

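servo_tool(motion=[[-1,10,0,0,0,-0.008,-1],[-2,16,0,0,0,-0.01,-1],[-3,20,0,0,0,-0.013,-1],[-3,23,0,0,0,-0.014,-1],[-4,24,0,0,0,-0.015,-1],[-4,24,0,0,0,-0.015,-1],[-4,22,0,0,0,-0.014,-1],[-4,18,0,0,0,-0.013,-1],[-3,12,0,0,0,-0.01,-1],[-2,6,0,0,0,-0.005,-1],[0,0,0,0,0,0,-1],[0,0,0,0,0,0,-1]])

```text
t: 43.63
tcp_pos: [0.5333, -0.3158, 0.0955]
tool_rot: [0.984, 0.175, -0.009, -0.008]
force: [0.1, -0.1, -1.0]
finger_gap: 0.499
```

```bash
python3 -c "
from h import *
p=[.5442,-.3207,.1]
go(p,19.85)
"
```

```text
tcp [ 0.5333 -0.3158  0.0955] t 43.63 yaw 20.2 gap 0.499 F [ 0.1 -0.1 -1. ]
 shift now [ 8.4  8.3 -4.8]  rot [-0.0187  0.0149  0.006 ]  shift after rot [ 8.5  8.3 -4.5]
```

servo_tool(motion=[[3,3,0,-0.008,0.006,0.003,-1],[3,3,0,-0.007,0.006,0.002,-1],[2,2,0,-0.003,0.002,0,-1],[0,0,0,0,0,0,-1],[0,0,0,0,0,0,-1]])

```text
t: 44.05
tcp_pos: [0.5435, -0.3165, 0.0938]
tool_rot: [0.985, 0.174, -0.001, -0.002]
force: [0.6, 1.0, -0.3]
finger_gap: 0.506
```

```bash
python3 -c "
from h import *
p=[.5442,-.3207,.075]
go(p,19.85)
s=snap('scene');crop(s,195,80,275,175,8,'h5.png',1.2)
s=snap('top');crop(s,325,175,405,255,8,'h5t.png',1.5)
"
```

```text
tcp [ 0.5435 -0.3165  0.0938] t 44.05 yaw 20.1 gap 0.506 F [ 0.6  1.  -0.3]
 shift now [-0.7  4.3 18.8]  rot [-0.004   0.0016  0.0036]  shift after rot [-0.8  4.2 18.8]
```

View pics/h5.png

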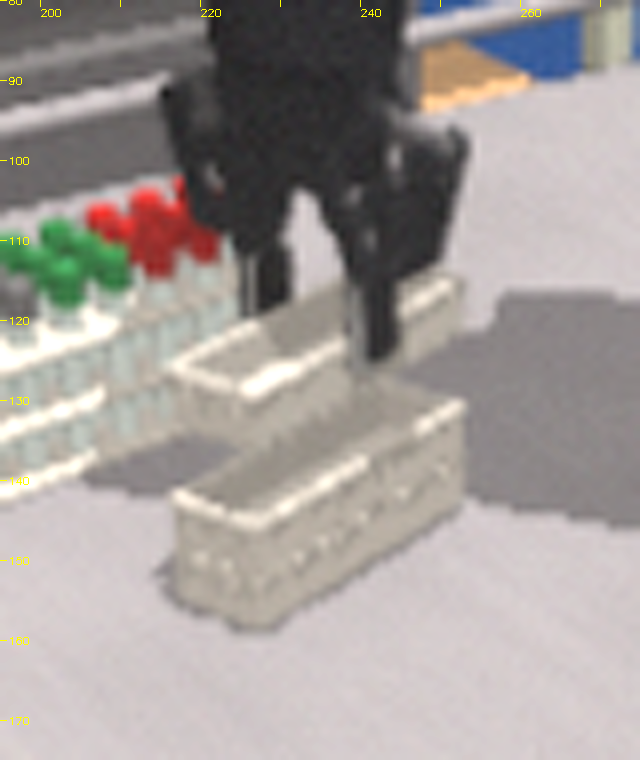

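View pics/h5t.png

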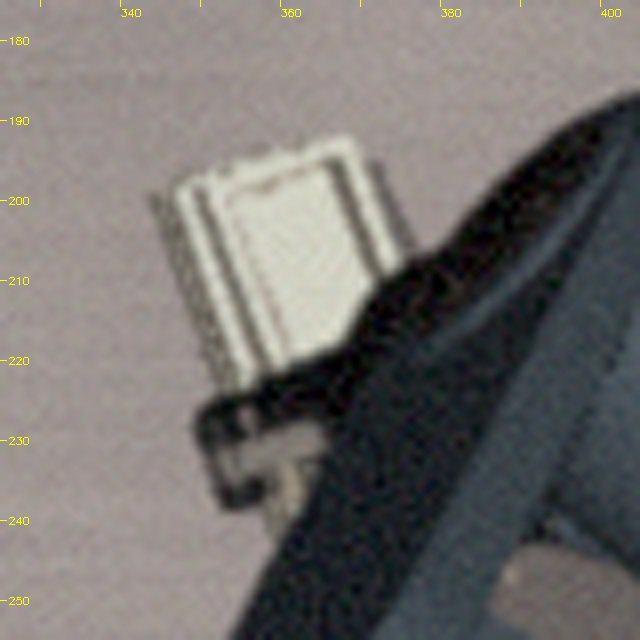

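```bash
python3 - <<'E'
from h import *
s=snap('scene');t=snap('top');z=manip.sense()['tcp_pos'][2]+.0149
a=np.radians(19.85);E=np.array([[np.cos(a),np.sin(a)],[-np.sin(a),np.cos(a)]])
C=lambda x,y:(195+x/8-.5,80+y/8-.5)
for n,h,p in [("left",(170,367),(172,494)),("near",(248,396),(258,527)),("right",(465,284),(465,405))]:
    A=ray(s,*C(*h),z);B=ray(s,*C(*p),.052);print(n,A.round(4),B.round(4),"pile-held along,across mm",(E@(B-A)[:2]*1000).round(1))
T=lambda x,y:(325+x/8-.5,175+y/8-.5)
# top: held tray far corners; pile far corners hidden?
for n,h in [("farL",(180,187)),("farR",(350,138))]:
    print(n,ray(t,*T(*h),z).round(4))
E
```

```text
left [ 0.6125 -0.3174  0.1088] [ 0.6132 -0.322   0.052 ] pile-held along,across mm [-0.9 -4.6]
near [ 0.6009 -0.2776  0.1088] [ 0.5993 -0.2781  0.052 ] pile-held along,across mm [-1.6 -0. ]
right [ 0.4731 -0.3185  0.1088] [ 0.4708 -0.3227  0.052 ] pile-held along,across mm [-3.6 -3.2]
farL [ 0.5972 -0.2651  0.1088]
farR [ 0.6118 -0.315   0.1088]
```

servo_tool(motion=[[-1,1,3,-0.002,0.001,0.002,-1],[0,2,6,-0.002,0,0.002,-1],[0,1,7,0,0,0,-1],[0,0,5,0,0,0,-1],[0,0,0,0,0,0,-1],[0,0,0,0,0,0,-1]])

```text
t: 44.75
tcp_pos: [0.5435, -0.3216, 0.0704]
tool_rot: [0.985, 0.171, -0.0, 0.0]
force: [0.3, -0.3, -1.7]
finger_gap: 0.506
```

```bash
python3 -c "
from h import *
p=[.5442,-.3207,.060]
go(p,19.85)
s=snap('scene');crop(s,205,100,265,165,12,'h6.png',1.2)
s=snap('top');crop(s,335,185,395,255,10,'h6t.png',1.7)
"
```

```text
tcp [ 0.5435 -0.3216  0.0704] t 44.75 yaw 19.7 gap 0.506 F [ 0.3 -0.3 -1.7]
 shift now [ 1.  -0.6 10.4]  rot [ 0.0004  0.0007 -0.0018]  shift after rot [ 1.  -0.6 10.4]
```

View pics/h6.png

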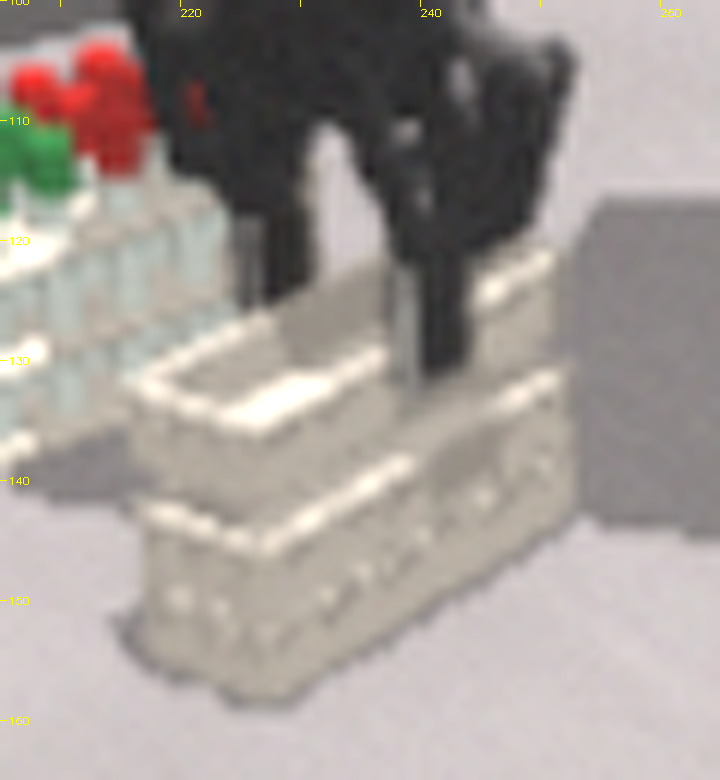

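View pics/h6t.png

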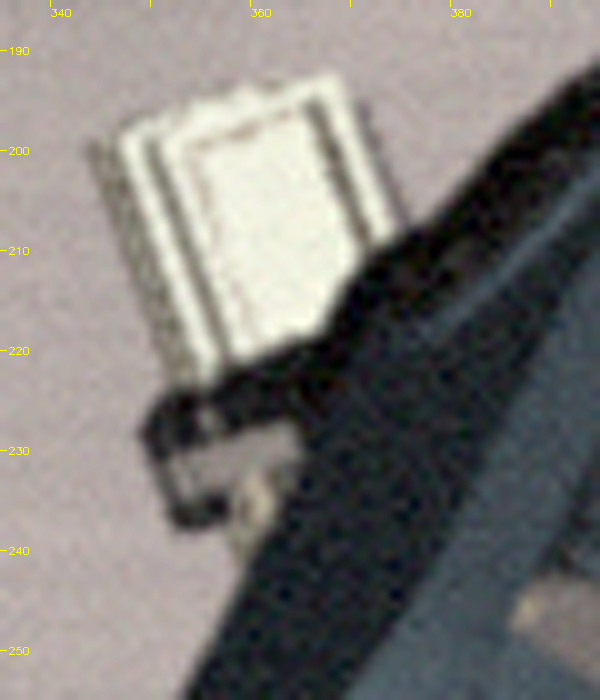

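```bash
python3 - <<'E'
from h import *
s=snap('scene');t=snap('top');z=manip.sense()['tcp_pos'][2]+.0149
a=np.radians(19.85);E=np.array([[np.cos(a),np.sin(a)],[-np.sin(a),np.cos(a)]])
C=lambda x,y:(205+x/12-.5,100+y/12-.5)
for n,h,p in [("left",(128,383),(138,508)),("near",(252,430),(262,552)),("right",(555,250),(566,374))]:
    A=ray(s,*C(*h),z);B=ray(s,*C(*p),.052);print(n,A.round(4),B.round(4),"pile-held along,across mm",(E@(B-A)[:2]*1000).round(1))
# draw predicted held body if centred on pile est vs TCP
from h import *
def rect(c,yaw,z,L=.068,W=.022):
    y=np.radians(yaw);R=np.array([[np.cos(y),-np.sin(y)],[np.sin(y),np.cos(y)]])
    P=[]
    for (x0,y0),(x1,y1) in zip([(L,W),(L,-W),(-L,-W),(-L,W)],[(L,-W),(-L,-W),(-L,W),(L,W)]):
        for f in np.linspace(0,1,40): 
            q=R@np.array([x0+(x1-x0)*f,y0+(y1-y0)*f]);P.append([c[0]+q[0],c[1]+q[1],z])
    return P
pc=(.5428,-.3215)
crop(s,205,100,265,165,12,'h7.png',1.0,rect(pc,19.85,z)+rect(pc,19.85,.052))
E
```

```text
left [ 0.6131 -0.3231  0.0861] [ 0.6152 -0.3185  0.052 ] pile-held along,across mm [3.6 3.6]
near [ 0.6004 -0.2806  0.0861] [ 0.6008 -0.2781  0.052 ] pile-held along,across mm [1.2 2.2]
right [ 0.4737 -0.3293  0.0861] [ 0.4758 -0.3211  0.052 ] pile-held along,across mm [4.8 6.9]
```

View pics/h7.png

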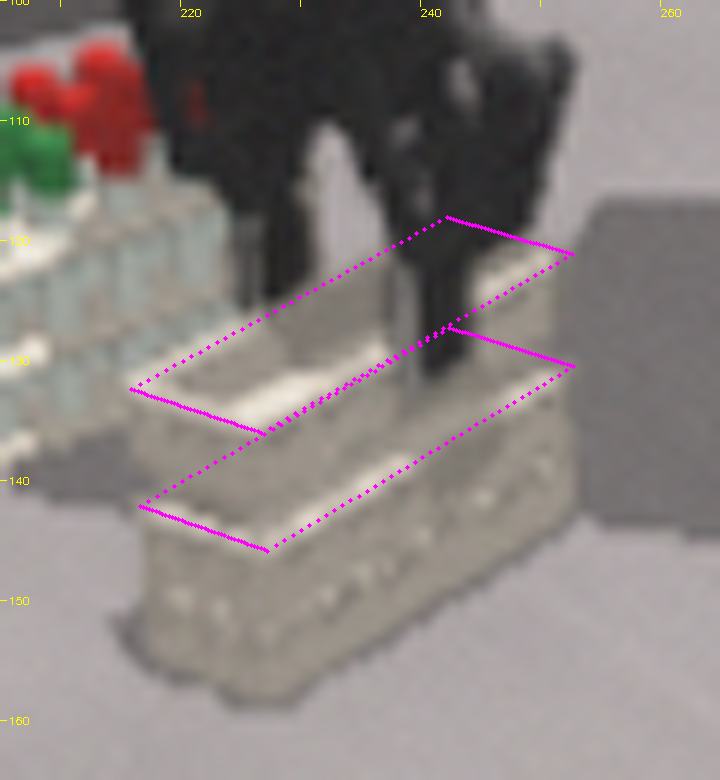

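servo_tool(motion=[[0,-1.5,2,0,0,0,-1],[0,-0.8,1,0,0,0,-1],[0,0,0,0,0,0,-1],[0,0,0,0,0,0,-1]])

```text
t: 45.28
tcp_pos: [0.5435, -0.3196, 0.0689]
tool_rot: [0.985, 0.172, 0.001, 0.001]
force: [0.5, 0.5, -0.8]
finger_gap: 0.506
```

```bash
cat > ov.py <<'E'
from h import *
def rect(c,yaw,z,L=.068,W=.022):
    y=np.radians(yaw);R=np.array([[np.cos(y),-np.sin(y)],[np.sin(y),np.cos(y)]])
    P=[]
    for (x0,y0),(x1,y1) in zip([(L,W),(L,-W),(-L,-W),(-L,W)],[(L,-W),(-L,-W),(-L,W),(L,W)]):
        for f in np.linspace(0,1,40): 
            q=R@np.array([x0+(x1-x0)*f,y0+(y1-y0)*f]);P.append([c[0]+q[0],c[1]+q[1],z])
    return P
E
python3 - <<'E'
from ov import *
go([.5427,-.3194,.060],19.85)
s=snap('scene');z=manip.sense()['tcp_pos'][2]+.0149
pc=(.5428,-.3215)
crop(s,205,100,265,165,12,'h8.png',1.0,rect(pc,19.85,z)+rect(pc,19.85,.052))
E
```

```text
tcp [ 0.5435 -0.3196  0.0689] t 45.28 yaw 19.8 gap 0.506 F [ 0.5  0.5 -0.8]
 shift now [-0.7 -0.5  8.9]  rot [ 0.0031 -0.0009 -0.0014]  shift after rot [-0.7 -0.5  8.9]
```

View pics/h8.png

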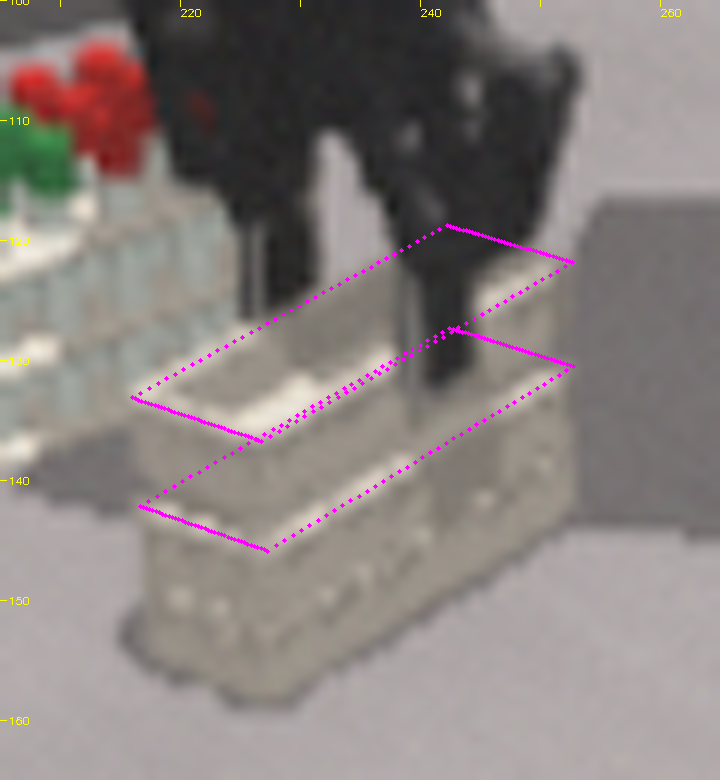

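servo_tool(motion=[[-1,-0.3,2,0,0,0,-1],[0,0,1.5,0,0,0,-1],[0,0,0,0,0,0,-1],[0,0,0,0,0,0,-1]])

```text
t: 45.67
tcp_pos: [0.5425, -0.3198, 0.0653]
tool_rot: [0.985, 0.172, 0.001, 0.002]
force: [-1.3, 1.0, -1.2]
finger_gap: 0.505
```

servo_tool(motion=[[0,0,2,0,0,0,-1],[0,0,0,0,0,0,-1],[0,0,0,0,0,0,-1]])

```text
t: 45.92
tcp_pos: [0.5425, -0.3198, 0.0629]
tool_rot: [0.985, 0.172, 0.001, 0.002]
force: [-0.6, 0.9, -1.2]
finger_gap: 0.502
```

servo_tool(motion=[[0,0,1.5,0,0,0,-1],[0,0,0,0,0,0,-1],[0,0,0,0,0,0,-1]])

```text
t: 46.17
tcp_pos: [0.5425, -0.3199, 0.0612]
tool_rot: [0.985, 0.172, 0.001, 0.002]
force: [0.3, 0.2, -1.8]
finger_gap: 0.509
```

servo_tool(motion=[[0,0,1.5,0,0,0,-1],[0,0,0,0,0,0,-1],[0,0,0,0,0,0,-1]])

```text
t: 46.42
tcp_pos: [0.5426, -0.32, 0.0596]
tool_rot: [0.985, 0.172, 0.001, 0.002]
force: [-0.1, 0.4, -0.9]
finger_gap: 0.508
```

```bash
python3 - <<'E'
from ov import *
go([.5427,-.3194,.060],19.85)
s=snap('scene')
pc=(.5428,-.3215)
crop(s,205,100,265,165,12,'h9.png',1.0,rect(pc,19.85,.075)+rect(pc,19.85,.052))
E
```

```text
tcp [ 0.5426 -0.32    0.0596] t 46.42 yaw 19.8 gap 0.508 F [-0.1  0.4 -0.9]
 shift now [ 0.3 -0.5 -0.4]  rot [ 0.0038 -0.0012 -0.0015]  shift after rot [ 0.3 -0.5 -0.4]
```

View pics/h9.png

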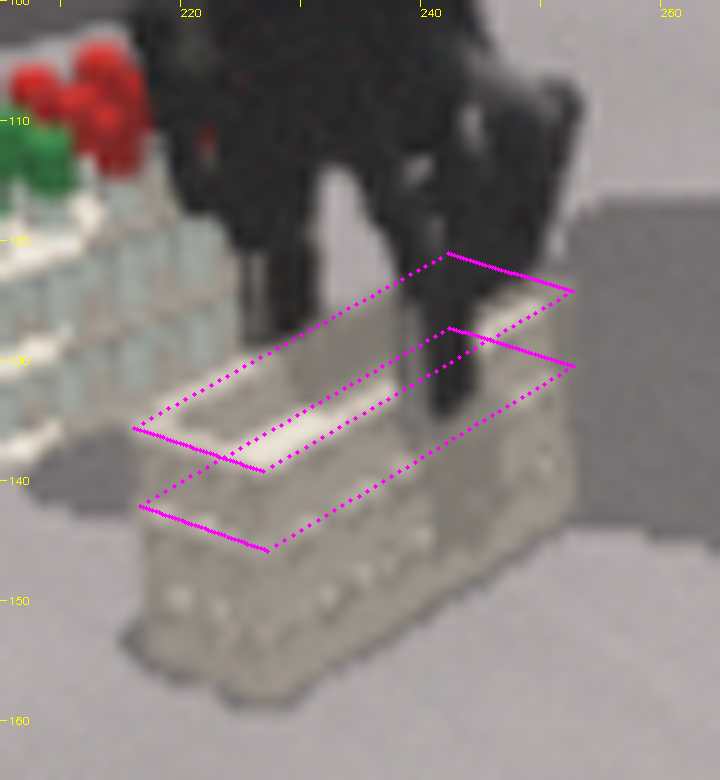

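servo_tool(motion=[[0,0,1.2,0,0,0,-1],[0,0,0,0,0,0,-1],[0,0,0,0,0,0,-1]])

```text
t: 46.72
tcp_pos: [0.5429, -0.3202, 0.0603]
tool_rot: [0.985, 0.172, 0.001, 0.002]
force: [-0.1, 0.2, -0.8]
finger_gap: 0.509
```

servo_tool(motion=[[0,0,1,0,0,0,-1],[0,0,0,0,0,0,-1]])

```text
t: 46.88
tcp_pos: [0.5431, -0.3204, 0.0596]
tool_rot: [0.985, 0.172, 0.001, 0.002]
force: [0.7, -0.1, 0.1]
finger_gap: 0.503
```

servo_tool(motion=[[0,0,0,0,0,0,0.2],[0,0,0,0,0,0,0.35],[0,0,0,0,0,0,0.4],[0,0,0,0,0,0,0.4],[0,0,-5,0,0,0,0.4],[0,0,-12,0,0,0,0.4],[0,0,-20,0,0,0,0.4],[0,0,-25,0,0,0,0.4],[0,0,-25,0,0,0,0.4],[0,0,-15,0,0,0,0.4],[0,0,0,0,0,0,0.4]])

```text
t: 47.8
tcp_pos: [0.5423, -0.3196, 0.1681]
tool_rot: [0.985, 0.172, 0.001, 0.002]
force: [0.2, -0.3, 0.5]
finger_gap: 0.696
```

servo_tool(motion=[[-10,0,-10,0,0,0,0.4],[-15,-20,-15,0,0,0,0.4],[-15,-25,-15,0,0,0,0.4],[-15,-25,-10,0,0,0,0.4],[-15,-25,0,0,0,0,0.4],[-10,-15,0,0,0,0,0.4],[0,0,0,0,0,0,0.4],[0,0,0,0,0,0,0.4]])

```text
t: 48.47
tcp_pos: [0.4249, -0.2399, 0.2204]
tool_rot: [0.985, 0.171, 0.003, 0.004]
force: [1.1, -0.8, -0.5]
finger_gap: 0.7
```

```bash
python3 - <<'E'
from ov import *
go([.5427,-.3194,.060],19.85)
s=snap('scene')
crop(s,205,100,265,165,12,'i1.png',1.1)
crop(s,240,165,340,225,8,'i2.png',1.1)
cv2.imwrite("pics/i3.png",cv2.cvtColor(s["frame"],cv2.COLOR_RGB2BGR))
t=snap('top');crop(t,185,160,405,265,3,'i4.png',1.5)
E
```

```text
tcp [ 0.4249 -0.2399  0.2204] t 48.47 yaw 19.7 gap 0.7 F [ 1.1 -0.8 -0.5]
 shift now [ 83.4 113.2 161.7]  rot [ 0.0087 -0.0039 -0.0018]  shift after rot [ 83.8 114.7 160.4]
```

View pics/i1.png

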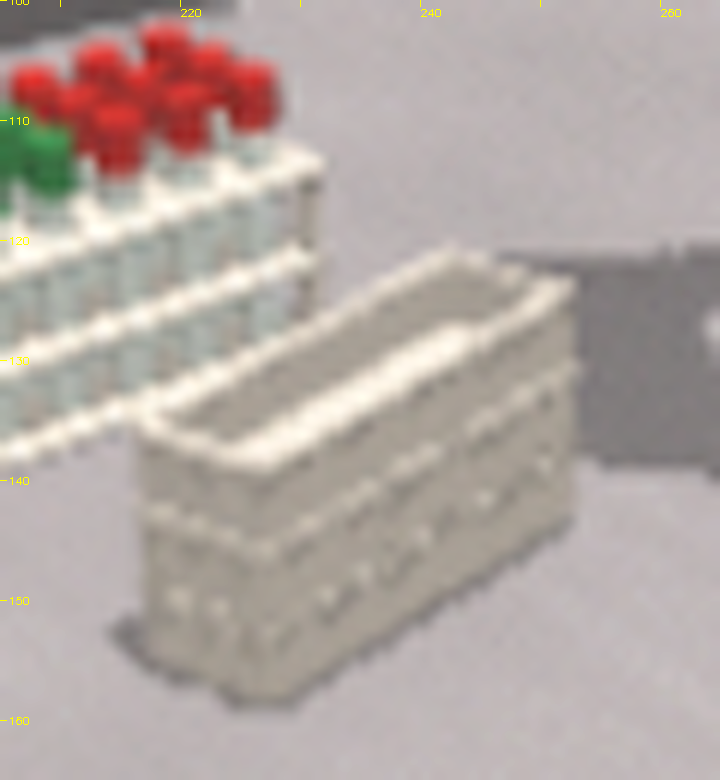

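View pics/i2.png

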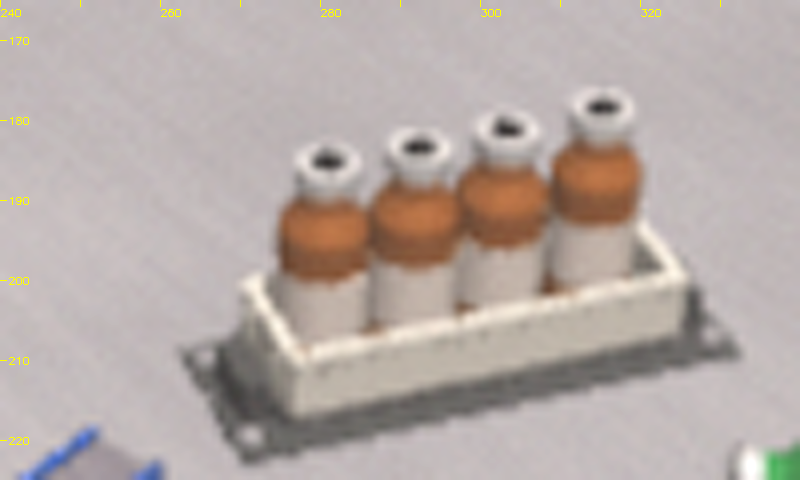

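View pics/i4.png

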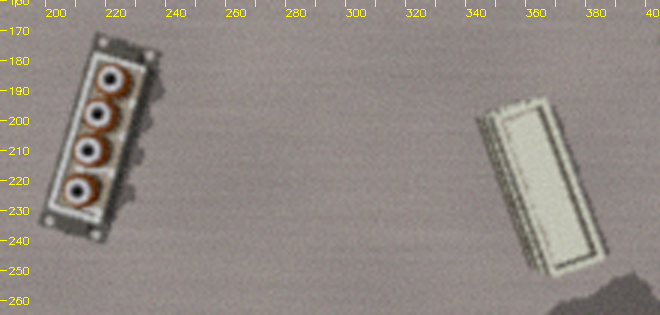

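View pics/i3.png

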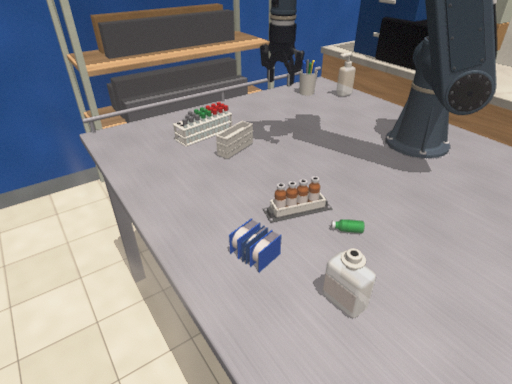

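```bash
python3 - <<'E'
from ov import *
s=snap('scene')
crop(s,212,128,236,162,22,'j1.png',1.2)
crop(s,234,114,258,150,20,'j2.png',1.2)
pc=(.5426,-.3216)
crop(s,208,115,262,162,14,'j3.png',1.0,rect(pc,19.85,.075)+rect(pc,19.85,.052)+rect(pc,19.85,.029))
E
```

```text
(no output)
```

View pics/j1.png

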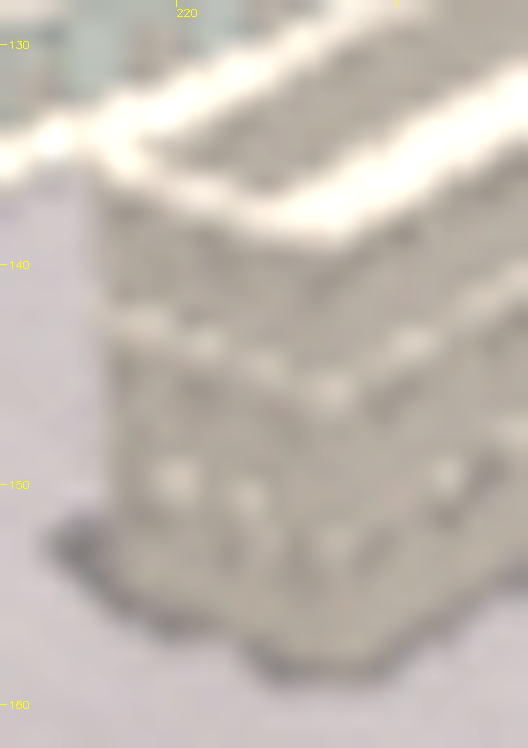

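View pics/j2.png

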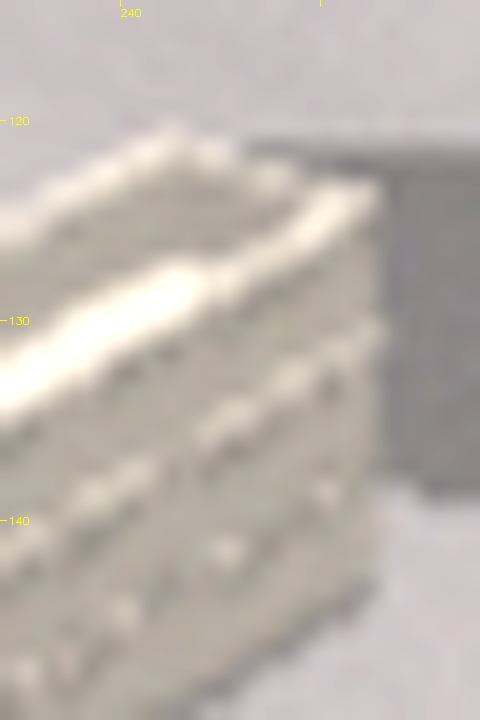

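View pics/j3.png

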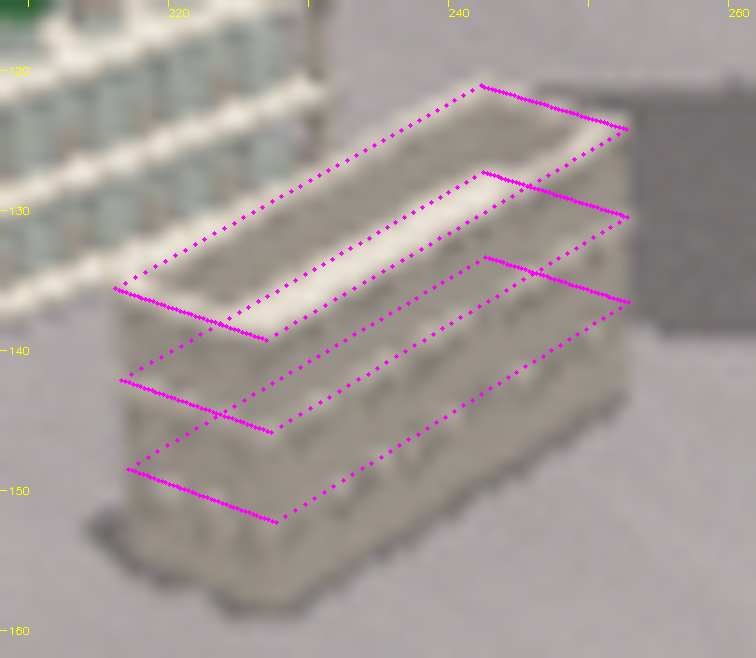

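```bash
python3 -c "
from h import *
print(manip.sense()['t']); print(manip.sign_off())"
```

```text
48.6167
the job is handed in; nothing more can be done
None
```

I handed the job in at 48.6 s of the 72 s allowed. All four vials stand upright in the clipped tray, and the emptied loose tray is stacked on the pile.

- **Closing the row:** I slid the two standing vials together at the far end of the trough.
- **Vial from the loose tray:** I placed it next to them. On the first try I lowered it onto the shoulder of the vial beside it, with about 9 N. I lifted it, moved over, set it down and slid it into contact. The pictures afterwards show both vials upright; I did not check the glass itself.
- **Lying vial:** I picked it up, stood it on free bench, regripped it from above and lowered it into the last slot. A gap of about 3 mm remains between it and the third vial.
- **Stacking:** the loose tray came down without force and stopped at its seated height. In the side view its rim matches the expected 75 mm and there is no open gap at the seam. My first rough reading suggested one end sat 2–4 mm high, but a closer crop fitted a fully seated, square tray.
- **Other objects:** nothing in the moves went near the tube rack, tape, saline bottle or green look-alike. They look unmoved in the last picture, though I did not measure them.
- **Camera disagreement:** the two cameras differed by about 2 mm, so I aligned them to the arm's own gripped positions.

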